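# Rotate the pill-tin stock under the comb rack

### The arm

A 6-joint arm with a two-finger parallel gripper is mounted at the origin on the work surface. World frame = base frame: x ahead of the robot, y to its left, z up, the work surface at z = 0. Lengths are in m, angles in rad, forces in N, time in s.
With the tool pointing down it reaches from about 0.425 to 0.95 m from the base axis. Payload 14.7 kg.
Tool frame: the origin (TCP) lies on the mounting face of the last link; the fingertips stand 173 mm ahead of it and the grasp point (between the pads) lies 155 mm ahead of it; y points along the fingers, x is the direction in which the jaws open and shut, and the axes are right-handed (so a half turn about y gives the same grasp; the last joint's range is limited). The gripper opens to 85 mm and grips with 20 to 120 N. Pads are 22 mm wide; open, the fingers measure 114 mm over their backs; the gripper's body (76 mm by 85 mm) begins 54 mm behind the grasp point. The pads swing forward as they close: fully open they stand 13 mm farther back than shut.
Start: joints at [-1.337, 0.48, 1.596, -0, 1.065, -0.047], TCP at [0.18, -0.625, 0.405] pointing down, gripper open.
Joint ranges: [-2.75, 2.75], [-0.82, 2.05], [0.23, 2.67], [-1.56, 4.7], [0.09, 2.69], [-2.92, 2.92]. Speed limits (rad/s): [1.89, 1.89, 2.39, 3.01, 3.01, 3.01].

### API

Orientations are given as [roll, pitch, yaw] about the fixed x, y, z axes, in that order (R = Rz(yaw) Ry(pitch) Rx(roll)).
In Python, from cell import r gives the robot as it stands. The module is installed in compiled form; this text tells all that it offers.
- The arm moves only by the tool arm_command, never from a script. Its argument "deltas" is a list of rows, each an object with "jaw": the finger opening in m, from 0 to 0.0854; "translation": the shift along the tool's x, y, z in m, a list of three; "roll": the turn about the tool's y in rad. A call has 1 to 20 rows; each row is the pose to reach, as a shift and turn from the pose commanded when the call began, along the tool's axes at that moment; what a row does not reach only later rows make up. A row lasts 1/12 s, in which the tool goes at most 41.7 mm and 7.16 degrees, less where a joint would pass 70% of its speed; a pose out of reach is approached as far as the arm can. A call with a gripper value outside its range is refused whole. The fingers move at their own pace and stop on an object; the grip force is fixed at half the most. Time passes only in rows, so rows that repeat a pose let the fingers close. It gives the time, the measured TCP pose, the force and the opening at its end, in the units of the state.
- r.sense(): the state, without advancing time (a new reading comes with each control period).
- r.camera(name): name is "scene" or "top"; returns a dict with "image" (420x560x3 uint8, red, green, blue), "fx", "fy", "cx", "cy" (pixels), "pose" (4x4, takes a point from camera to world coordinates). Camera axes: x right, y down, z forward; pixel columns grow to the right and rows downward; lengths in m; the calibration is good to about 2 mm. A picture is of the moment at which its call begins. There is no depth.
- r.job_done(): hands the job in, once; it reports no verdict.
Trained networks look in a picture, given as the dict that the camera call returned (one of the last four; its "shot" number tells which), for a name from the list of things; names that differ only in an ending like _2 or _b are one class to them, and where a whole thing is asked for, a point or a joint stands for the part that bears it (a point fixed in the world has none). Each returns a list of dicts, best first, with "p" (0 to 1); they miss things now and then, are a little off and sometimes report something else, mostly with a low value. They report only what shows in the picture. A call takes as long as a camera call.
- r.find_in(picture, name): "extent" ([centre column, centre row, width, height] in pixels, round what is visible of it).
- r.silhouettes(picture, name): "pixels" (420x560 bool, what is visible of it) and "extent" ([centre column, centre row, width, height] in pixels, round what is visible of it).
The state is a dict: "time_s": time; "q": joint angles; "qvel": joint speeds; "tau": joint torques, N m; "tool_pos": TCP position; "tcp_rot": TCP orientation; "ft_force": force on the tool from outside, world axes, zero at the start; "wrist_torque": the same for the moment, N m; "width": finger opening in m.
Only numpy, scipy, OpenCV 4.12 (cv2) and the standard library are available. Lean on these libraries where they do the work, as an engineer would, in place of code of your own. Each camera call takes 0.05 s, during which the arm holds its last target.

### The job

Restock the white two-lane tray under the comb rack: first pull the round steel tin that stands at the back of its lane forward to the lane's front lip, the end facing the robot. Then take the identical new tin from the brown carton and set it down, gently and upright, behind the old one in the same lane. Leave the jar in the other lane and everything else on the table where it is.

Things in the scene. Friction and masses are not known exactly. Their poses are not given: they have to be found in the camera images.
- tray: White two-lane stock tray on a plinth, fixed to the table, 220 (x) by 200 (y) mm. Origin: underside centre of the plinth; x from the front end (facing the robot) to the back, y to the left, z up. Tray floor surface at z = 105 mm. Lanes run along x, centre lines y = +60 and -60 mm, 66 mm wide inside; rails reach z = 117 mm; end lips reach z = 115 mm, inner faces at x = -105 (front) and +105 mm.
- left_front (a point): Point on the floor of the left lane (tray x -80, y +60, z 105 mm) where a tin's axis stands when it touches the front lip. Axes as the tray's.
- right_front (a point): The same point in the right lane (tray x -80, y -60, z 105 mm).
- rack_edge (a point): Middle of the lower front edge of the comb rack, 345 mm above the table. The rack is a fixed grid of flat bars from here 138 mm back (tray x 12 to 150 mm), 330 mm wide, 12 mm thick, on two 16 mm posts at tray x 143, y +-165 mm. Combs and a toothbrush hang in it at tray x 92 to 125 mm, z 270 to 415 mm. Under the rack, reach in from the front with the gripper leaning.
- tin_old: Older stock: round stainless steel tin with a flat lid, 50 mm diameter, 62 mm high, about 0.1 kg, standing towards the back of one of the two lanes, under the rack. Origin: centre of its underside, z up its axis.
- tin_new: New stock: an identical round steel tin, 50 mm diameter, 62 mm high, standing on the closed delivery carton to the robot's right (-y). Origin: centre of its underside, z up its axis.
- carton: Closed brown delivery carton, 130 (x) by 150 (y) by 80 mm high, fixed to the table, to the robot's right; the new tin stands on its flat top. Origin: centre of its underside.
- jar: Squat round jar with a white cap, 48 mm diameter, 50 mm high, standing in the back of the other lane. To be left alone. Origin: centre of its underside.
- cup: Glass cup, 70 mm diameter, 85 mm high. To be left alone. Origin: centre of its underside.
- denture_case: Blue denture case with closed hinged lid, 74 by 89 mm, 41 mm high. To be left alone. Origin: centre of its underside.
- pill_tin: Flat rectangular steel pill tin, 90 by 60 mm, 22 mm high. To be left alone. Origin: centre of its underside.
- hairbrush: Hairbrush, 210 mm long, 27 mm high, bristles down. To be left alone. Origin: on the table beneath it, handle to its -x.
- soap: Bar of white soap, 75 by 50 mm, 25 mm high. To be left alone. Origin: centre of its underside.

How it is judged:
By the outcome, as a careful person would: the job done as asked, in the order asked, and still so for the second after the job is handed in, with the robot touching nothing.
It also fails if it takes over 64 s, if anything falls off the work surface, if the arm or the gripper's body presses on something with over 40 N, if the wrist force passes 120 N, or if a joint passes its speed limit or range.

## Working session

There is one attempt and no reset: what is moved stays moved. The work goes in short steps, Python scripts to look and compute and a tool call to move; the robot and the scene stay as the last step left them, time stands still between calls to the robot, and variables do not carry over. Pictures are saved under pics/ and viewed, and the job is handed in when it is done.

Besides the shell and the picture viewer there is one more tool, called as name(argument=value, ...) on one line, values as JSON. arm_command: Moves the arm, as the interface text tells. Its arguments: {"type":"object","properties":{"deltas":{"type":"array","items":{"type":"object","properties":{"jaw":{"type":"number"},"translation":{"type":"array","items":{"type":"number"}},"roll":{"type":"number"}}}}},"required":["deltas"]}

```bash
mkdir -p pics; python3 - <<'E'
from cell import r
import cv2, numpy as np
s=r.sense(); print({k:np.round(v,3).tolist() for k,v in s.items()})
for n in ["scene","top"]:
    p=r.camera(n); cv2.imwrite(f"pics/{n}0.png",p["image"][:,:,::-1])
    print(n,p["fx"],p["cx"],p["cy"],np.round(p["pose"],4).tolist())
    for o in ["tray","tin_old","tin_new","carton","jar","cup"]:
        try: print(o,[(round(float(d["p"]),2),np.round(d["extent"],1).tolist()) for d in r.find_in(p,o)[:3]])
        except Exception as e: print(o,e)
E
```

```text
{'time_s': 0.0, 'q': [-1.337, 0.481, 1.597, -0.0, 1.065, -0.047], 'qvel': [-0.001, -0.001, -0.001, -0.001, 0.001, 0.001], 'tau': [0.007, -95.064, -43.018, 0.0, 0.012, -0.0], 'tool_pos': [0.18, -0.624, 0.404], 'tcp_rot': [-1.571, 0.001, -1.29], 'ft_force': [0.355, 0.147, -0.65], 'wrist_torque': [0.014, 0.019, -0.018], 'width': 0.085}
scene 380.02888873175016 273.78687405421385 206.3380650576603 [[-0.1148, 0.5765, -0.809, 1.3634], [0.9932, 0.0494, -0.1058, 0.1341], [-0.021, -0.8156, -0.5782, 0.818], [0.0, 0.0, 0.0, 1.0]]
tray [(0.7, [267.9, 261.9, 166.5, 159.8])]
tin_old [(0.61, [244.9, 265.0, 21.7, 33.2])]
tin_new [(0.76, [160.8, 232.0, 21.6, 25.2])]
carton [(0.57, [166.1, 248.1, 65.1, 48.8])]
jar [(0.86, [293.5, 266.0, 19.2, 24.7]), (0.44, [387.2, 238.4, 20.6, 20.6])]
cup [(0.67, [194.7, 205.2, 20.8, 30.7]), (0.61, [294.2, 266.2, 18.1, 24.0]), (0.53, [167.1, 249.4, 68.1, 51.0])]
top 509.71729419278154 275.40590958399594 204.90055245764293 [[-0.0019, -0.9804, 0.1968, 0.2155], [-0.9999, -0.0004, -0.0119, 0.0384], [0.0118, -0.1968, -0.9804, 1.5921], [0.0, 0.0, 0.0, 1.0]]
tray [(0.85, [271.1, 147.9, 138.1, 136.6])]
tin_old [(0.6, [294.2, 150.2, 17.2, 25.3]), (0.6, [269.6, 149.1, 135.0, 138.9]), (0.16, [388.8, 198.9, 19.6, 20.9])]
tin_new [(0.84, [388.6, 198.5, 17.5, 18.6])]
carton [(0.57, [380.6, 206.9, 52.1, 50.2])]
jar [(0.72, [255.8, 158.1, 16.8, 17.7])]
cup [(0.38, [343.6, 252.2, 29.5, 26.1])]
```

```bash
python3 - <<'E'
import cv2
a=cv2.imread("pics/top0.png");b=cv2.imread("pics/scene0.png")
cv2.imwrite("pics/top0z.png",cv2.resize(a[60:285,170:450],(800,643))[:600]);cv2.imwrite("pics/scene0z.png",cv2.resize(b[130:350,120:400],(764,600),interpolation=cv2.INTER_CUBIC))
E
```

```text
(no output)
```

View pics/top0.png

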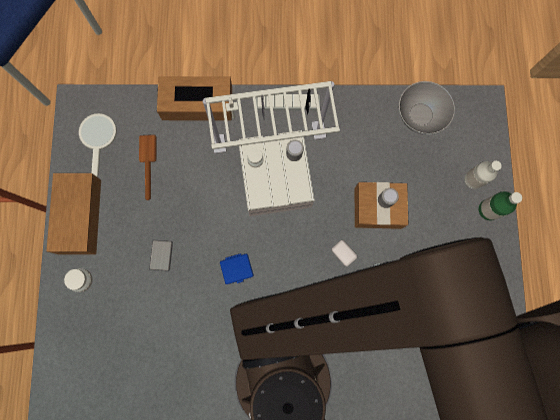

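View pics/scene0.png

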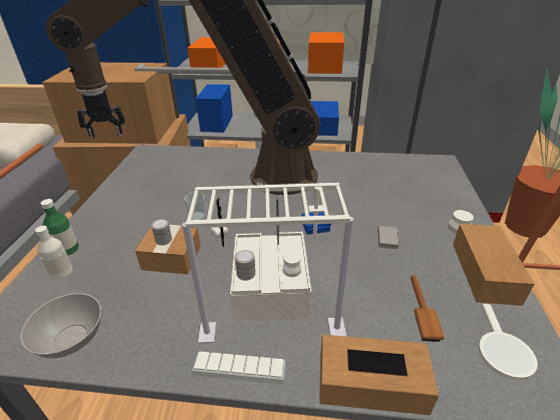

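View pics/top0z.png

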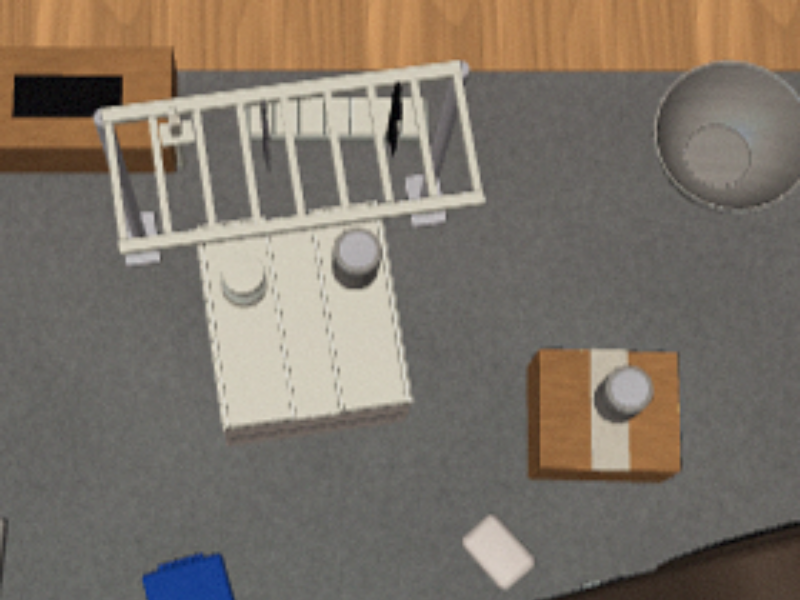

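View pics/scene0z.png

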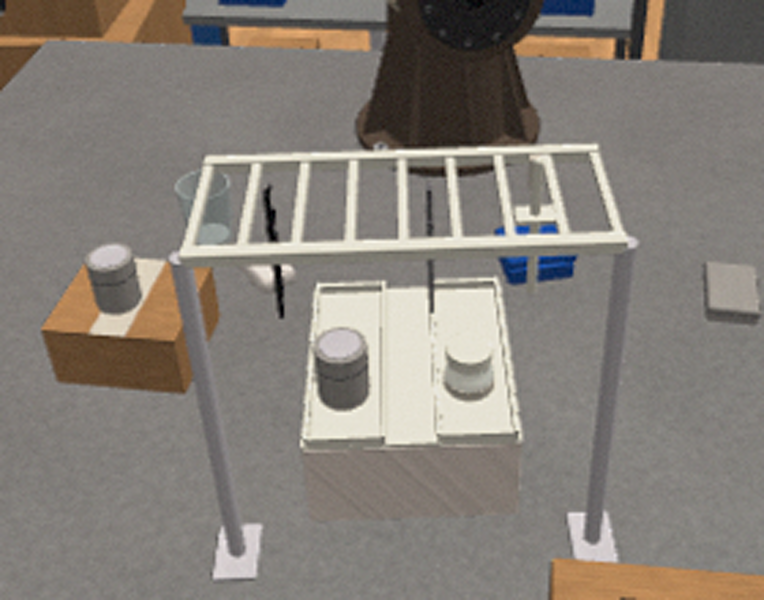

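```bash
cat > h.py <<'E'
import numpy as np
from scipy.optimize import least_squares
def proj(p,P):
    T=np.linalg.inv(np.array(p["pose"])); c=np.atleast_2d(P)@T[:3,:3].T+T[:3,3]
    return np.c_[p["fx"]*c[:,0]/c[:,2]+p["cx"],p["fy"]*c[:,1]/c[:,2]+p["cy"]]
def ray(p,px,z):
    px=np.atleast_2d(px);T=np.array(p["pose"]);d=np.c_[(px[:,0]-p["cx"])/p["fx"],(px[:,1]-p["cy"])/p["fy"],np.ones(len(px))]@T[:3,:3].T
    o=T[:3,3]; return o+d*((z-o[2])/d[:,2])[:,None]
A=np.linspace(0,2*np.pi,48)
def cyl(x,y,z,R,h): return np.vstack([np.c_[x+R*np.cos(A),y+R*np.sin(A),np.full(48,zz)] for zz in (z,z+h)])
def bbox(q): a=q.min(0);b=q.max(0); return np.r_[(a+b)/2,b-a]
def fitcyl(obs,z,R,h,x0):
    f=lambda v:np.concatenate([(bbox(proj(p,cyl(v[0],v[1],z,R,h)))-e)[:2] for p,e in obs])
    s=least_squares(f,x0); return s.x,s.fun
def tray2w(t,P):
    c,s=np.cos(t[2]),np.sin(t[2]);P=np.atleast_2d(P);return np.c_[t[0]+c*P[:,0]-s*P[:,1],t[1]+s*P[:,0]+c*P[:,1],P[:,2]]
E
python3 - <<'E'
from cell import r
from h import *
np.set_printoptions(precision=4,suppress=True)
sc=r.camera("scene");tp=r.camera("top")
C=np.array([[-.11,.1,.115],[-.11,-.1,.115],[.11,-.1,.115],[.11,.1,.115]])
t_px=np.array([[248.7,208.8],[313.5,200.7]])
z=lambda x,y:(120+x/2.729,130+y/2.727)
s_px=np.array([z(501,280),z(318,285),z(304,444),z(520,435)])
print(ray(tp,t_px,.115),ray(sc,s_px,.115))
def f(v): return np.concatenate([(proj(tp,tray2w(v,C[:2]))-t_px).ravel(),(proj(sc,tray2w(v,C))-s_px).ravel()])
s=least_squares(f,[.7,0,.1]);print("tray",s.x,s.fun)
t=s.x
def sil(p,n):
    d=r.silhouettes(p,n)[:2]; print(n,[(round(float(x["p"]),2),np.round(x["extent"],1)) for x in d]); return d[0]["extent"]
for n,zz,R,h,x0 in [("tin_old",.105,.025,.062,[.75,-.05]),("tin_new",.08,.025,.062,[.6,-.25]),("jar",.105,.024,.05,[.75,.07])]:
    print(n,*fitcyl([(sc,sil(sc,n)),(tp,sil(tp,n))],zz,R,h,x0))
print("carton", sil(tp,"carton"), "right_front",tray2w(t,[-.08,-.06,.105]),"edge",tray2w(t,[.012,0,.345]))
print(proj(tp,tray2w(t,[[.012,-.165,.357],[.012,.165,.357]])))
E
```

```text
[[ 0.5003  0.0992  0.115 ]
 [ 0.5248 -0.0925  0.115 ]] [[ 0.5039  0.1071  0.115 ]
 [ 0.5297 -0.0862  0.115 ]
 [ 0.7495 -0.0554  0.115 ]
 [ 0.7205  0.1351  0.115 ]]
tray [0.6236 0.0231 0.1437] [-2.4084 -0.0459 -0.3231 -1.4098 -0.1911 -0.7782 -1.7889 -0.2408 -1.6423
 -0.9775  1.1511 -0.6455]
tin_old [(0.81, array([244.2, 266.9,  24.1,  34.5])), (0.51, array([319.2, 223.4,  21.9,  23.8]))]
tin_old [(0.73, array([294.6, 151.2,  16.1,  24.7]))]
tin_old [ 0.6743 -0.0357] [-0.0752 -1.5075 -0.2002 -1.2701]
tin_new [(0.71, array([158.2, 231.5,  17.6,  24. ]))]
tin_new [(0.59, array([389. , 198.8,  18. ,  20.4]))]
tin_new [ 0.5319 -0.3198] [ 0.8201  0.058   0.7963 -0.3026]
jar [(0.72, array([293. , 264.6,  17.3,  24.1]))]
jar [(0.55, array([256.9, 157.8,  16.1,  13.1]))]
jar [0.6524 0.082 ] [-1.9413 -0.4579 -2.3096 -0.2151]
carton [(0.8, array([381. , 206.1,  54.7,  49.3]))]
carton [381.0, 206.1, 54.7, 49.3] right_front [[ 0.553  -0.0477  0.105 ]] edge [[0.6355 0.0248 0.345 ]]
[[338.6956 129.7356]
 [210.0501 147.2618]]
```

```bash
cat > ov.py <<'E'
from cell import r
from h import *
import cv2
def overlay(p,t,cyls,fn,crop,k=4):
    x0,y0,x1,y1=crop
    im=cv2.resize(p["image"][y0:y1,x0:x1,::-1],None,fx=k,fy=k,interpolation=cv2.INTER_CUBIC)
    def pl(P,c,closed=True):
        q=((proj(p,P)+.5-[x0,y0])*k*8).astype(np.int32); cv2.polylines(im,[q.reshape(-1,1,2)],closed,c,1,cv2.LINE_AA,3)
    for a,b,z in [(.11,.1,.115),(.11,.1,0)]:
        pl(tray2w(t,[[-a,b,z],[-a,-b,z],[a,-b,z],[a,b,z]]),(0,0,255))
    pl(tray2w(t,[[.012,-.165,.357],[.012,.165,.357],[.15,.165,.357],[.15,-.165,.357]]),(255,0,255))
    for c in cyls:
        q=cyl(*c); pl(q[:48],(0,255,0)); pl(q[48:],(255,255,0))
    cv2.imwrite(fn,im)
E
python3 - <<'E'
from ov import *
t=[.6236,.0231,.1437]
cy=[(.6743,-.0357,.105,.025,.062),(.5319,-.3198,.08,.025,.062),(.6524,.082,.105,.024,.05)]
overlay(r.camera("top"),t,cy,"pics/o1.png",(215,80,415,230));overlay(r.camera("scene"),t,cy,"pics/o2.png",(150,185,350,335))
E
```

```text
(no output)
```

View pics/o1.png

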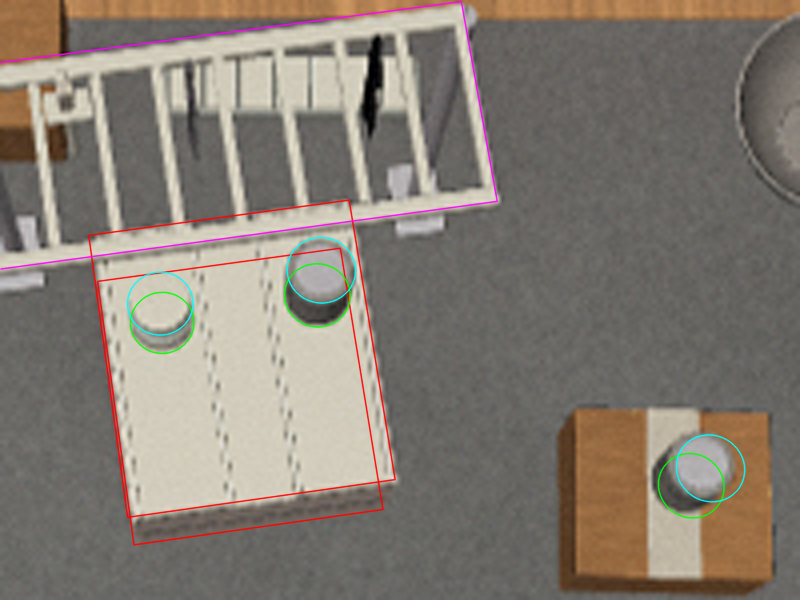

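View pics/o2.png

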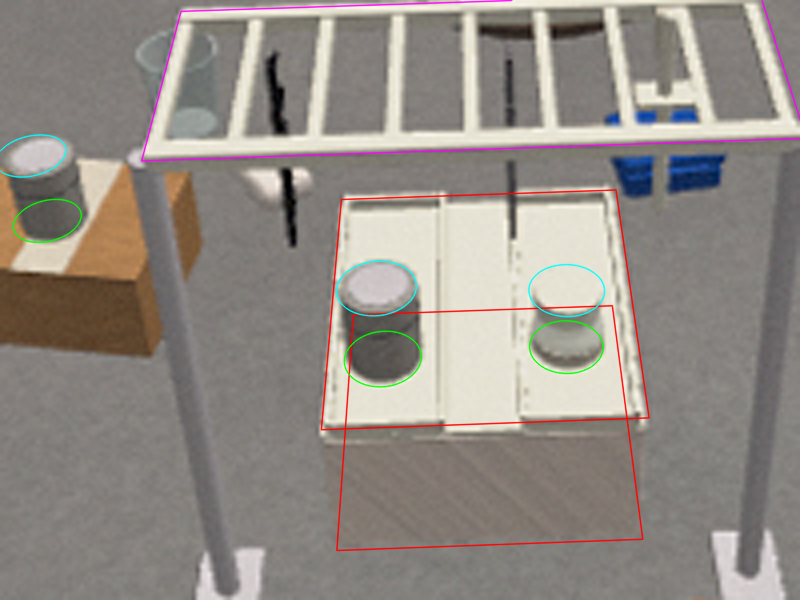

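arm_command(deltas=[{"jaw": 0.085,"translation": [0,0,0],"roll": 0.1},{"jaw": 0.085,"translation": [0,0,0],"roll": 0.1},{"jaw": 0.085,"translation": [0,0,0],"roll": 0.1}])

```text
time_s: 1.5
tool_pos: [0.1801, -0.6245, 0.4047]
tcp_rot: [-1.571, 0.0, -1.388]
ft_force: [0.1, 0.1, -0.0]
width: 0.0849
```

```bash
python3 - <<'E'
import cv2
b=cv2.imread("pics/scene0.png")
cv2.imwrite("pics/sz.png",cv2.resize(b[0:160,40:250],(788,600),interpolation=cv2.INTER_CUBIC))
E
```

```text
(no output)
```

View pics/sz.png

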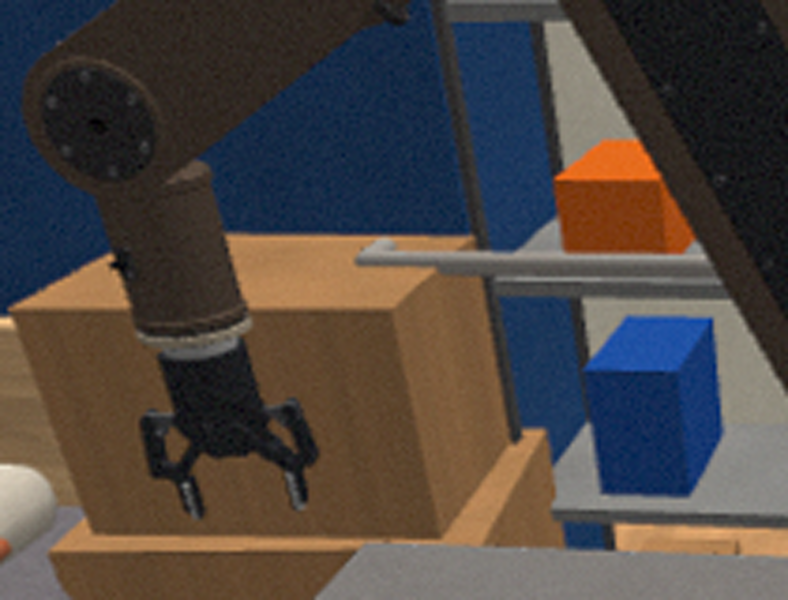

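arm_command(deltas=[{"jaw": 0.085,"translation": [-0.02,-0.04,0.02],"roll": 0.04},{"jaw": 0.085,"translation": [-0.04,-0.07,0.04],"roll": 0.04},{"jaw": 0.085,"translation": [-0.06,-0.1,0.06],"roll": 0.04},{"jaw": 0.085,"translation": [-0.09,-0.12,0.09],"roll": 0.04},{"jaw": 0.085,"translation": [-0.11,-0.14,0.12],"roll": 0.04},{"jaw": 0.085,"translation": [-0.14,-0.16,0.15],"roll": 0.04},{"jaw": 0.085,"translation": [-0.16,-0.18,0.18],"roll": 0.04},{"jaw": 0.085,"translation": [-0.19,-0.2,0.21],"roll": 0.04},{"jaw": 0.085,"translation": [-0.21,-0.22,0.24],"roll": 0.04},{"jaw": 0.085,"translation": [-0.24,-0.24,0.27],"roll": 0.04},{"jaw": 0.085,"translation": [-0.26,-0.25,0.3],"roll": 0.04},{"jaw": 0.085,"translation": [-0.29,-0.25,0.33],"roll": 0.04},{"jaw": 0.085,"translation": [-0.31,-0.25,0.36],"roll": 0.04},{"jaw": 0.085,"translation": [-0.34,-0.25,0.39],"roll": 0.04},{"jaw": 0.085,"translation": [-0.36,-0.25,0.42],"roll": 0.04},{"jaw": 0.085,"translation": [-0.39,-0.25,0.45],"roll": 0.04},{"jaw": 0.085,"translation": [-0.41,-0.25,0.48],"roll": 0.04},{"jaw": 0.085,"translation": [-0.44,-0.25,0.51],"roll": 0.04},{"jaw": 0.085,"translation": [-0.44,-0.25,0.51],"roll": 0.04},{"jaw": 0.085,"translation": [-0.44,-0.25,0.51],"roll": 0.04}])

```text
time_s: 3.17
tool_pos: [0.6039, -0.0978, 0.654]
tcp_rot: [-1.571, 0.001, -1.424]
ft_force: [0.4, -0.5, 0.1]
width: 0.0853
```

```bash
python3 - <<'E'
from cell import r
import numpy as np
s=r.sense(); print({k:np.round(v,3).tolist() for k,v in s.items()})
E
```

```text
{'time_s': 3.167, 'q': [-0.21, 0.283, 1.301, 0.0, 1.558, 1.214], 'qvel': [-0.057, -0.025, 0.024, -0.017, -0.0, -0.022], 'tau': [3.921, -81.134, -52.5, 0.543, -0.107, 0.887], 'tool_pos': [0.604, -0.098, 0.654], 'tcp_rot': [-1.571, 0.001, -1.424], 'ft_force': [0.391, -0.529, 0.147], 'wrist_torque': [0.008, 0.022, -0.015], 'width': 0.085}
```

arm_command(deltas=[{"jaw": 0.085,"translation": [0,0,0.15],"roll": 0},{"jaw": 0.085,"translation": [0,0,0.3],"roll": 0},{"jaw": 0.085,"translation": [0,0,0.5],"roll": 0},{"jaw": 0.085,"translation": [0,0,0.5],"roll": 0},{"jaw": 0.085,"translation": [0,0,0.5],"roll": 0},{"jaw": 0.085,"translation": [0,0,0.5],"roll": 0},{"jaw": 0.085,"translation": [0,0,0.5],"roll": 0},{"jaw": 0.085,"translation": [0,0,0.5],"roll": 0},{"jaw": 0.085,"translation": [0,0,0.5],"roll": 0},{"jaw": 0.085,"translation": [0,0,0.5],"roll": 0},{"jaw": 0.085,"translation": [0,0,0.5],"roll": 0},{"jaw": 0.085,"translation": [0,0,0.5],"roll": 0},{"jaw": 0.085,"translation": [0,0,0.5],"roll": 0},{"jaw": 0.085,"translation": [0,0,0.5],"roll": 0},{"jaw": 0.085,"translation": [0,0,0.5],"roll": 0},{"jaw": 0.085,"translation": [0,0,0.5],"roll": 0}])

```text
time_s: 4.5
tool_pos: [0.9242, -0.029, 0.5907]
tcp_rot: [-1.537, -0.006, -1.43]
ft_force: [-0.2, -0.1, 0.4]
width: 0.0851
```

```bash
python3 - <<'E'
from cell import r
import numpy as np
s=r.sense(); print({k:np.round(v,3).tolist() for k,v in s.items()})
E
```

```text
{'time_s': 4.5, 'q': [-0.064, 0.964, 0.235, 0.001, 1.908, 1.366], 'qvel': [0.017, 0.04, 0.001, 0.0, -0.036, 0.019], 'tau': [-0.152, -142.503, -49.636, 0.01, -0.263, -0.044], 'tool_pos': [0.924, -0.029, 0.591], 'tcp_rot': [-1.537, -0.006, -1.43], 'ft_force': [-0.185, -0.102, 0.394], 'wrist_torque': [0.024, 0.04, -0.009], 'width': 0.085}
```

arm_command(deltas=[{"jaw": 0.085,"translation": [0,0,0],"roll": 0},{"jaw": 0.085,"translation": [0,0,0],"roll": 0},{"jaw": 0.085,"translation": [0,0,0],"roll": 0}])

```text
time_s: 4.75
tool_pos: [0.9242, -0.0293, 0.5904]
tcp_rot: [-1.538, -0.006, -1.43]
ft_force: [0.2, 0.3, 0.6]
width: 0.085
```

```bash
python3 - <<'E'
from cell import r
import numpy as np
s=r.sense(); print({k:np.round(v,3).tolist() for k,v in s.items()})
E
```

```text
{'time_s': 4.75, 'q': [-0.065, 0.964, 0.235, 0.001, 1.908, 1.366], 'qvel': [0.001, -0.002, -0.0, -0.0, -0.0, 0.001], 'tau': [0.266, -141.22, -49.232, 0.025, -0.323, -0.0], 'tool_pos': [0.924, -0.029, 0.59], 'tcp_rot': [-1.538, -0.006, -1.43], 'ft_force': [0.154, 0.322, 0.566], 'wrist_torque': [0.042, 0.024, 0.011], 'width': 0.085}
```

arm_command(deltas=[{"jaw": 0.085,"translation": [0,0,3.0],"roll": 0},{"jaw": 0.085,"translation": [0,0,3.0],"roll": 0},{"jaw": 0.085,"translation": [0,0,3.0],"roll": 0}])

```text
time_s: 5.0
tool_pos: [0.9493, -0.0098, 0.552]
tcp_rot: [-1.508, -0.01, -1.43]
ft_force: [-0.6, -0.3, -0.5]
width: 0.0851
```

```bash
python3 - <<'E'
from cell import r
import numpy as np
s=r.sense(); print({k:np.round(v,3).tolist() for k,v in s.items()})
E
```

```text
{'time_s': 5.0, 'q': [-0.043, 1.006, 0.236, 0.001, 1.836, 1.388], 'qvel': [0.087, 0.179, 0.007, 0.0, -0.159, 0.08], 'tau': [-1.818, -150.726, -51.443, -0.03, -0.336, -0.262], 'tool_pos': [0.949, -0.01, 0.552], 'tcp_rot': [-1.508, -0.01, -1.43], 'ft_force': [-0.642, -0.274, -0.531], 'wrist_torque': [0.016, 0.02, -0.011], 'width': 0.085}
```

arm_command(deltas=[{"jaw": 0.085,"translation": [0,-1.0,3.0],"roll": 0},{"jaw": 0.085,"translation": [0,-1.0,3.0],"roll": 0},{"jaw": 0.085,"translation": [0,-1.0,3.0],"roll": 0},{"jaw": 0.085,"translation": [0,-1.0,3.0],"roll": 0},{"jaw": 0.085,"translation": [0,-1.0,3.0],"roll": 0},{"jaw": 0.085,"translation": [0,-1.0,3.0],"roll": 0},{"jaw": 0.085,"translation": [0,-1.0,3.0],"roll": 0},{"jaw": 0.085,"translation": [0,-1.0,3.0],"roll": 0}])

```text
time_s: 5.67
tool_pos: [0.9548, 0.0288, 0.5542]
tcp_rot: [-1.475, -0.014, -1.431]
ft_force: [-0.3, 0.7, -0.9]
width: 0.0849
```

```bash
python3 - <<'E'
from cell import r
import numpy as np
s=r.sense(); print({k:np.round(v,3).tolist() for k,v in s.items()})
E
```

```text
{'time_s': 5.667, 'q': [-0.002, 1.004, 0.236, -0.0, 1.805, 1.428], 'qvel': [0.049, 0.005, 0.002, -0.003, -0.003, 0.048], 'tau': [-0.572, -145.713, -50.713, 0.009, -0.868, -0.152], 'tool_pos': [0.955, 0.029, 0.554], 'tcp_rot': [-1.475, -0.014, -1.431], 'ft_force': [-0.276, 0.706, -0.902], 'wrist_torque': [-0.009, -0.039, -0.003], 'width': 0.085}
```

arm_command(deltas=[{"jaw": 0.085,"translation": [0,-1.0,3.0],"roll": 0},{"jaw": 0.085,"translation": [0,-1.0,3.0],"roll": 0},{"jaw": 0.085,"translation": [0,-1.0,3.0],"roll": 0}])

```text
time_s: 5.92
tool_pos: [0.959, 0.041, 0.5593]
tcp_rot: [-1.441, -0.017, -1.431]
ft_force: [0.2, 0.8, 0.1]
width: 0.0851
```

arm_command(deltas=[{"jaw": 0.085,"translation": [0,-1.0,3.0],"roll": 0},{"jaw": 0.085,"translation": [0,-1.0,3.0],"roll": 0},{"jaw": 0.085,"translation": [0,-1.0,3.0],"roll": 0}])

```text
time_s: 6.17
tool_pos: [0.9619, 0.0519, 0.5671]
tcp_rot: [-1.407, -0.02, -1.431]
ft_force: [-0.8, -0.1, -0.2]
width: 0.0849
```

arm_command(deltas=[{"jaw": 0.085,"translation": [0,-1.0,3.0],"roll": 0},{"jaw": 0.085,"translation": [0,-1.0,3.0],"roll": 0},{"jaw": 0.085,"translation": [0,-1.0,3.0],"roll": 0}])

```text
time_s: 6.42
tool_pos: [0.9635, 0.0616, 0.5775]
tcp_rot: [-1.373, -0.023, -1.432]
ft_force: [0.2, -0.1, 0.6]
width: 0.0852
```

```bash
python3 - <<'E'
from cell import r
import numpy as np
s=r.sense(); print({k:np.round(v,3).tolist() for k,v in s.items()})
E
```

```text
{'time_s': 6.417, 'q': [0.033, 0.982, 0.236, -0.002, 1.725, 1.462], 'qvel': [0.038, -0.033, 0.004, -0.005, 0.038, 0.037], 'tau': [-0.534, -143.944, -51.155, 0.017, -2.35, -0.112], 'tool_pos': [0.964, 0.062, 0.577], 'tcp_rot': [-1.373, -0.023, -1.432], 'ft_force': [0.223, -0.11, 0.565], 'wrist_torque': [-0.001, 0.076, 0.002], 'width': 0.085}
```

arm_command(deltas=[{"jaw": 0.085,"translation": [-1.0,-1.0,3.0],"roll": 0},{"jaw": 0.085,"translation": [-1.0,-1.0,3.0],"roll": 0},{"jaw": 0.085,"translation": [-1.0,-1.0,3.0],"roll": 0}])

```text
time_s: 6.67
tool_pos: [0.9608, 0.106, 0.5897]
tcp_rot: [-1.339, -0.024, -1.432]
ft_force: [0.1, 0.6, -0.7]
width: 0.085
```

arm_command(deltas=[{"jaw": 0.085,"translation": [-1.0,-0.7,3.0],"roll": 0},{"jaw": 0.085,"translation": [-1.0,-0.7,3.0],"roll": 0},{"jaw": 0.085,"translation": [-1.0,-0.7,3.0],"roll": 0}])

```text
time_s: 6.92
tool_pos: [0.9604, 0.1462, 0.5935]
tcp_rot: [-1.307, -0.024, -1.431]
ft_force: [-0.3, 0.4, 0.3]
width: 0.0846
```

arm_command(deltas=[{"jaw": 0.085,"translation": [-1.0,-0.7,3.0],"roll": 0},{"jaw": 0.085,"translation": [-1.0,-0.7,3.0],"roll": 0},{"jaw": 0.085,"translation": [-1.0,-0.7,3.0],"roll": 0}])

```text
time_s: 7.17
tool_pos: [0.9585, 0.1809, 0.5994]
tcp_rot: [-1.274, -0.023, -1.431]
ft_force: [0.7, -0.1, -0.1]
width: 0.0851
```

arm_command(deltas=[{"jaw": 0.085,"translation": [-1.0,-0.5,3.0],"roll": 0},{"jaw": 0.085,"translation": [-1.0,-0.5,3.0],"roll": 0},{"jaw": 0.085,"translation": [-1.0,-0.5,3.0],"roll": 0}])

```text
time_s: 7.42
tool_pos: [0.9582, 0.2127, 0.6016]
tcp_rot: [-1.24, -0.021, -1.431]
ft_force: [-0.7, 0.7, -0.9]
width: 0.0849
```

```bash
python3 - <<'E'
from cell import r
import numpy as np
s=r.sense(); print({k:np.round(v,3).tolist() for k,v in s.items()})
E
```

```text
{'time_s': 7.417, 'q': [0.195, 0.964, 0.236, -0.037, 1.613, 1.615], 'qvel': [0.127, 0.007, 0.003, -0.039, 0.003, 0.12], 'tau': [-1.65, -144.883, -52.329, -0.198, -3.386, -0.375], 'tool_pos': [0.958, 0.213, 0.602], 'tcp_rot': [-1.24, -0.021, -1.431], 'ft_force': [-0.708, 0.674, -0.902], 'wrist_torque': [-0.02, 0.177, 0.004], 'width': 0.085}
```

arm_command(deltas=[{"jaw": 0.085,"translation": [-0.3,-0.5,3.0],"roll": 0},{"jaw": 0.085,"translation": [-0.3,-0.5,3.0],"roll": 0},{"jaw": 0.085,"translation": [-0.3,-0.5,3.0],"roll": 0}])

```text
time_s: 7.67
tool_pos: [0.9618, 0.2165, 0.6081]
tcp_rot: [-1.205, -0.018, -1.43]
ft_force: [-0.5, 0.2, 0.3]
width: 0.085
```

arm_command(deltas=[{"jaw": 0.085,"translation": [-0.3,-0.5,3.0],"roll": 0},{"jaw": 0.085,"translation": [-0.3,-0.5,3.0],"roll": 0},{"jaw": 0.085,"translation": [-0.3,-0.5,3.0],"roll": 0}])

```text
time_s: 7.92
tool_pos: [0.964, 0.2198, 0.6176]
tcp_rot: [-1.17, -0.016, -1.43]
ft_force: [0.9, -0.4, -0.0]
width: 0.0849
```

arm_command(deltas=[{"jaw": 0.085,"translation": [-0.3,-0.3,3.0],"roll": 0},{"jaw": 0.085,"translation": [-0.3,-0.3,3.0],"roll": 0},{"jaw": 0.085,"translation": [-0.3,-0.3,3.0],"roll": 0}])

```text
time_s: 8.17
tool_pos: [0.9683, 0.224, 0.6227]
tcp_rot: [-1.135, -0.013, -1.428]
ft_force: [-0.8, 0.5, 0.5]
width: 0.0849
```

arm_command(deltas=[{"jaw": 0.085,"translation": [-0.3,-0.3,3.0],"roll": 0},{"jaw": 0.085,"translation": [-0.3,-0.3,3.0],"roll": 0},{"jaw": 0.085,"translation": [-0.3,-0.3,3.0],"roll": 0}])

```text
time_s: 8.42
tool_pos: [0.9711, 0.2277, 0.6308]
tcp_rot: [-1.1, -0.011, -1.427]
ft_force: [0.3, 0.2, 0.5]
width: 0.0847
```

arm_command(deltas=[{"jaw": 0.085,"translation": [-0.3,-0.2,3.0],"roll": 0},{"jaw": 0.085,"translation": [-0.3,-0.2,3.0],"roll": 0},{"jaw": 0.085,"translation": [-0.3,-0.2,3.0],"roll": 0}])

```text
time_s: 8.67
tool_pos: [0.9743, 0.2311, 0.6384]
tcp_rot: [-1.065, -0.008, -1.426]
ft_force: [0.1, 0.8, 0.4]
width: 0.0847
```

arm_command(deltas=[{"jaw": 0.085,"translation": [-0.3,-0.2,3.0],"roll": 0},{"jaw": 0.085,"translation": [-0.3,-0.2,3.0],"roll": 0},{"jaw": 0.085,"translation": [-0.3,-0.2,3.0],"roll": 0}])

```text
time_s: 8.92
tool_pos: [0.976, 0.234, 0.6486]
tcp_rot: [-1.029, -0.006, -1.424]
ft_force: [-0.3, -0.4, -0.6]
width: 0.0852
```

```bash
python3 - <<'E'
from cell import r
import numpy as np
s=r.sense(); print({k:np.round(v,3).tolist() for k,v in s.items()})
E
```

```text
{'time_s': 8.917, 'q': [0.213, 0.931, 0.236, -0.039, 1.434, 1.63], 'qvel': [0.01, -0.032, -0.0, -0.005, 0.033, 0.007], 'tau': [-0.146, -142.847, -53.31, -0.302, -5.265, -0.025], 'tool_pos': [0.976, 0.234, 0.649], 'tcp_rot': [-1.029, -0.006, -1.424], 'ft_force': [-0.311, -0.414, -0.563], 'wrist_torque': [-0.029, 0.178, -0.003], 'width': 0.085}
```

```bash
cat >> h.py <<'E'
from scipy.spatial.transform import Rotation as Ro
T0=[.6236,.0231,.1437]
def go(s,G,tray=True):
    "tool-axis shift to bring grasp point to G"
    R=Ro.from_euler('xyz',s["tcp_rot"]).as_matrix(); g=np.array(s["tool_pos"])+.155*R[:,1]
    G=tray2w(T0,[G])[0] if tray else np.array(G)
    return R.T@(G-g),G-g
E
python3 - <<'E'
from cell import r
from h import *
np.set_printoptions(precision=4,suppress=True)
s=r.sense(); s=dict(s)
for G in [(-.2,-.0655,.5),(-.12,-.0655,.2),(-.1,-.0655,.16),(.042,-.0655,.145)]:
    print(G,go(s,G))
R=Ro.from_euler('xyz',s["tcp_rot"]).as_matrix();print(R)
E
```

```text
(-0.2, -0.0655, 0.5) (array([ 0.2211, -0.3253, -0.574 ]), array([-0.6201, -0.3153, -0.0158]))
(-0.12, -0.0655, 0.2) (array([ 0.2197, -0.0269, -0.66  ]), array([-0.5409, -0.3038, -0.3158]))
(-0.1, -0.0655, 0.16) (array([ 0.2195,  0.0176, -0.6635]), array([-0.5211, -0.3009, -0.3558]))
(0.042, -0.0655, 0.145) (array([ 0.2199,  0.1037, -0.5495]), array([-0.3806, -0.2806, -0.3708]))
[[ 0.1462  0.5105  0.8474]
 [-0.9892  0.0706  0.1282]
 [ 0.0056 -0.857   0.5153]]
```

arm_command(deltas=[{"jaw": 0.085,"translation": [0.01,-0.02,-0.03],"roll": 0},{"jaw": 0.085,"translation": [0.02,-0.04,-0.07],"roll": 0},{"jaw": 0.085,"translation": [0.04,-0.06,-0.1],"roll": 0},{"jaw": 0.085,"translation": [0.05,-0.08,-0.14],"roll": 0},{"jaw": 0.085,"translation": [0.065,-0.1,-0.17],"roll": 0},{"jaw": 0.085,"translation": [0.08,-0.12,-0.21],"roll": 0},{"jaw": 0.085,"translation": [0.09,-0.14,-0.24],"roll": 0},{"jaw": 0.085,"translation": [0.105,-0.16,-0.28],"roll": 0},{"jaw": 0.085,"translation": [0.12,-0.18,-0.31],"roll": 0},{"jaw": 0.085,"translation": [0.13,-0.195,-0.345],"roll": 0},{"jaw": 0.085,"translation": [0.145,-0.215,-0.38],"roll": 0},{"jaw": 0.085,"translation": [0.16,-0.235,-0.41],"roll": 0},{"jaw": 0.085,"translation": [0.17,-0.255,-0.445],"roll": 0},{"jaw": 0.085,"translation": [0.185,-0.275,-0.48],"roll": 0},{"jaw": 0.085,"translation": [0.2,-0.295,-0.515],"roll": 0},{"jaw": 0.085,"translation": [0.21,-0.31,-0.545],"roll": 0},{"jaw": 0.085,"translation": [0.22,-0.325,-0.575],"roll": 0},{"jaw": 0.085,"translation": [0.22,-0.325,-0.575],"roll": 0},{"jaw": 0.085,"translation": [0.22,-0.325,-0.575],"roll": 0}])

```text
time_s: 10.5
tool_pos: [0.3514, -0.0802, 0.6311]
tcp_rot: [-1.029, -0.006, -1.423]
ft_force: [1.6, -0.3, 0.8]
width: 0.0849
```

```bash
python3 - <<'E'
from cell import r
from h import *
np.set_printoptions(precision=4,suppress=True)
s=r.sense(); s=dict(s);print(s['q'],s['tool_pos'],s['tcp_rot'])
for G in [(-.12,-.0655,.2),(-.1,-.0655,.17),(.042,-.0655,.145)]:
    print(G,go(s,G))
E
```

```text
[-0.4741 -0.2917  1.9887  0.3561  1.0159  0.8245] [ 0.3514 -0.0802  0.6311] [-1.0287 -0.006  -1.4232]
(-0.12, -0.0655, 0.2) (array([ 0.0003,  0.299 , -0.0818]), array([ 0.0836,  0.0104, -0.2984]))
(-0.1, -0.0655, 0.17) (array([ 0.0002,  0.3351, -0.0801]), array([ 0.1034,  0.0132, -0.3284]))
(0.042, -0.0655, 0.145) (array([0.0006, 0.4297, 0.0286]), array([ 0.2439,  0.0336, -0.3534]))
```

arm_command(deltas=[{"jaw": 0.085,"translation": [0,0.04,-0.01],"roll": 0},{"jaw": 0.085,"translation": [0,0.08,-0.02],"roll": 0},{"jaw": 0.085,"translation": [0,0.12,-0.03],"roll": 0},{"jaw": 0.085,"translation": [0,0.16,-0.04],"roll": 0},{"jaw": 0.085,"translation": [0,0.2,-0.05],"roll": 0},{"jaw": 0.085,"translation": [0,0.235,-0.06],"roll": 0},{"jaw": 0.085,"translation": [0,0.27,-0.065],"roll": 0},{"jaw": 0.085,"translation": [0,0.3,-0.075],"roll": 0},{"jaw": 0.085,"translation": [0,0.325,-0.08],"roll": 0},{"jaw": 0.085,"translation": [0,0.335,-0.08],"roll": 0},{"jaw": 0.085,"translation": [0,0.335,-0.08],"roll": 0}])

```text
time_s: 11.42
tool_pos: [0.4584, -0.0663, 0.3076]
tcp_rot: [-1.024, -0.003, -1.422]
ft_force: [-0.4, -0.8, -0.4]
width: 0.0845
```

```bash
python3 - <<'E'
from cell import r
from h import *
import cv2
np.set_printoptions(precision=4,suppress=True)
s=r.sense(); s=dict(s);print(s['q'],s['tool_pos'],s['tcp_rot'])
for G in [(-.02,-.0655,.155),(.042,-.0655,.145)]:
    print(G,go(s,G))
for n in ("top","scene"):
    p=r.camera(n); c=(215,80,415,230) if n=="top" else (150,130,350,280)
    cv2.imwrite(f"pics/{n}1.png",cv2.resize(p["image"][c[1]:c[3],c[0]:c[2],::-1],(800,600),interpolation=cv2.INTER_CUBIC))
    print(n, proj(p,tray2w(T0,[(-.1,-.0655,.17)])))
E
```

```text
[-0.307   0.3146  2.3394  1.6272  0.2293 -0.456 ] [ 0.4584 -0.0663  0.3076] [-1.0242 -0.0026 -1.4217]
(-0.02, -0.0655, 0.155) (array([0.0011, 0.0567, 0.0542]), array([ 0.0751,  0.0101, -0.0202]))
(0.042, -0.0655, 0.145) (array([0.0014, 0.0974, 0.102 ]), array([ 0.1364,  0.019 , -0.0302]))
top [[302.3533 193.5946]]
scene [[245.2629 220.9577]]
```

View pics/top1.png

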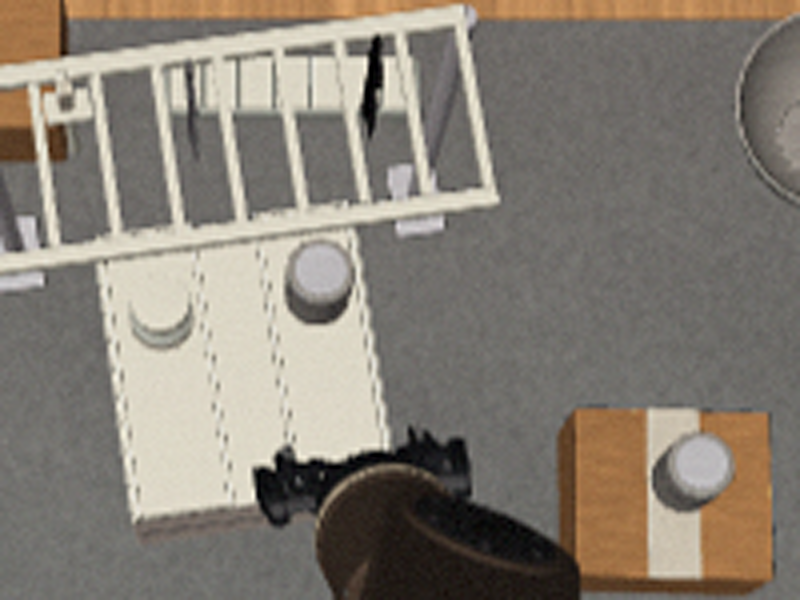

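View pics/scene1.png

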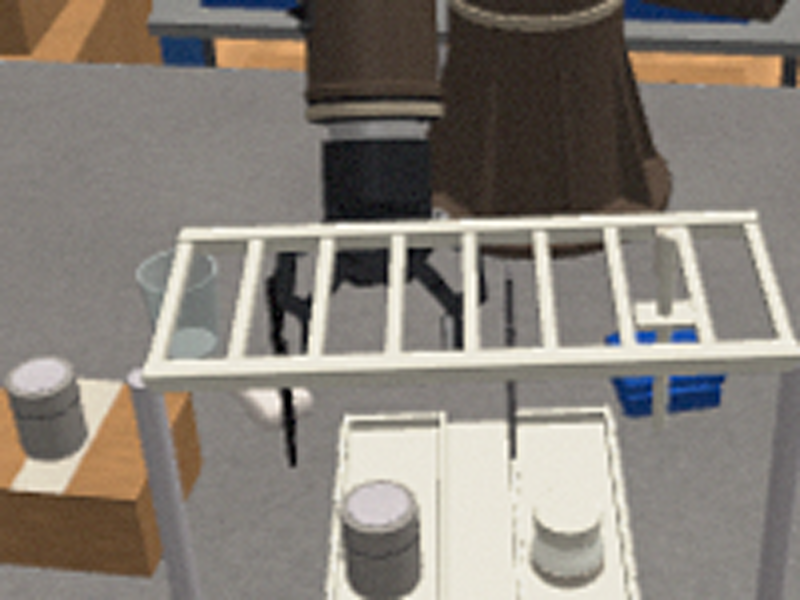

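arm_command(deltas=[{"jaw": 0.085,"translation": [0,0.014,0.014],"roll": 0},{"jaw": 0.085,"translation": [0,0.028,0.027],"roll": 0},{"jaw": 0.085,"translation": [0,0.042,0.041],"roll": 0},{"jaw": 0.085,"translation": [0,0.057,0.054],"roll": 0},{"jaw": 0.085,"translation": [0,0.057,0.054],"roll": 0}])

```text
time_s: 11.93
tool_pos: [0.5356, -0.055, 0.2884]
tcp_rot: [-1.022, -0.003, -1.421]
ft_force: [-0.8, -0.6, 0.4]
width: 0.0848
```

```bash
python3 - <<'E'
from cell import r
from h import *
import cv2
np.set_printoptions(precision=4,suppress=True)
s=r.sense(); s=dict(s);print(s['q'],s['tool_pos'],s['tcp_rot'])
for G in [(.042,-.0655,.145)]:
    print(G,go(s,G))
for n in ("top","scene"):
    p=r.camera(n); c=(215,80,415,230) if n=="top" else (150,185,350,335)
    cv2.imwrite(f"pics/{n}2.png",cv2.resize(p["image"][c[1]:c[3],c[0]:c[2],::-1],(800,600),interpolation=cv2.INTER_CUBIC))
E
```

```text
[-0.2293  0.4273  2.1999  1.5856  0.1921 -0.344 ] [ 0.5356 -0.055   0.2884] [-1.0221 -0.0028 -1.4209]
(0.042, -0.0655, 0.145) (array([0.0012, 0.0405, 0.0449]), array([ 0.059 ,  0.0076, -0.0112]))
```

View pics/top2.png

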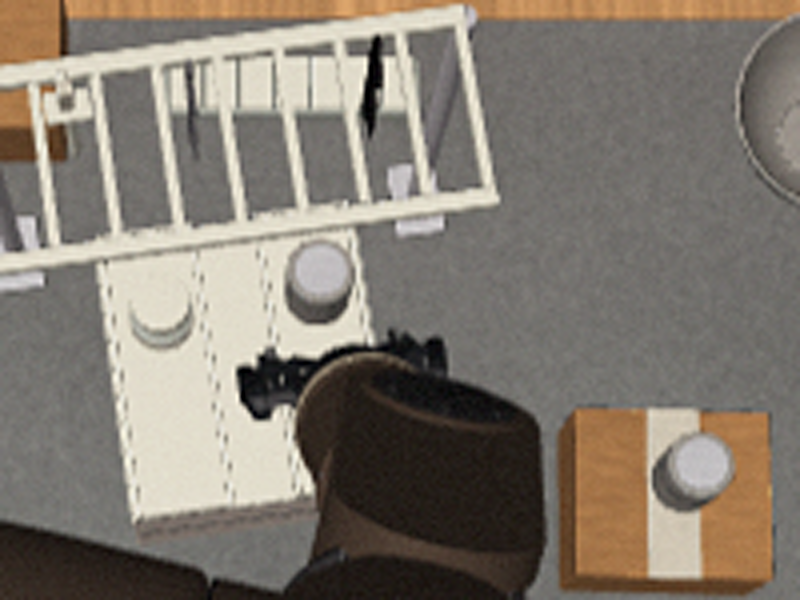

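View pics/scene2.png

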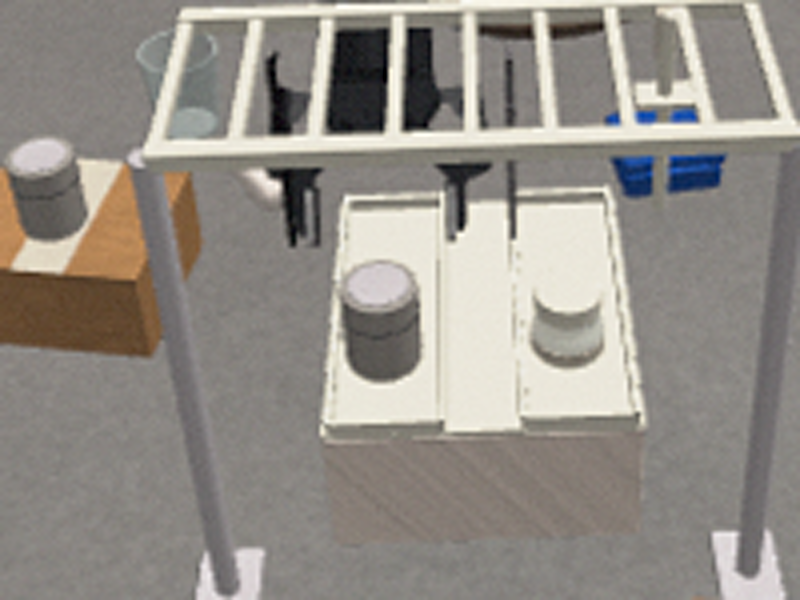

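arm_command(deltas=[{"jaw": 0.085,"translation": [0,0.01,0.011],"roll": 0},{"jaw": 0.085,"translation": [0,0.02,0.022],"roll": 0},{"jaw": 0.085,"translation": [0,0.03,0.034],"roll": 0},{"jaw": 0.085,"translation": [0,0.04,0.045],"roll": 0},{"jaw": 0.085,"translation": [0,0.04,0.045],"roll": 0},{"jaw": 0.085,"translation": [0,0.04,0.045],"roll": 0}])

```text
time_s: 12.53
tool_pos: [0.5908, -0.0467, 0.2772]
tcp_rot: [-1.025, -0.003, -1.422]
ft_force: [-0.8, -0.5, -0.4]
width: 0.085
```

```bash
python3 - <<'E'
from cell import r
from h import *
import cv2
np.set_printoptions(precision=4,suppress=True)
s=r.sense(); s=dict(s);print(s['q'],s['tool_pos'],s['tcp_rot'],s['ft_force'])
for G in [(.042,-.0655,.145)]:
    print(G,go(s,G))
for n in ("top","scene"):
    p=r.camera(n); c=(215,80,415,230) if n=="top" else (150,185,350,335)
    cv2.imwrite(f"pics/{n}3.png",cv2.resize(p["image"][c[1]:c[3],c[0]:c[2],::-1],(800,600),interpolation=cv2.INTER_CUBIC))
E
```

```text
[-0.1866  0.4982  2.0887  1.38    0.1725 -0.0976] [ 0.5908 -0.0467  0.2772] [-1.0247 -0.0031 -1.4218] [-0.8462 -0.4973 -0.3538]
(0.042, -0.0655, 0.145) (array([0.0011, 0.0018, 0.0035]), array([ 0.004 , -0.0005,  0.0002]))
```

View pics/top3.png

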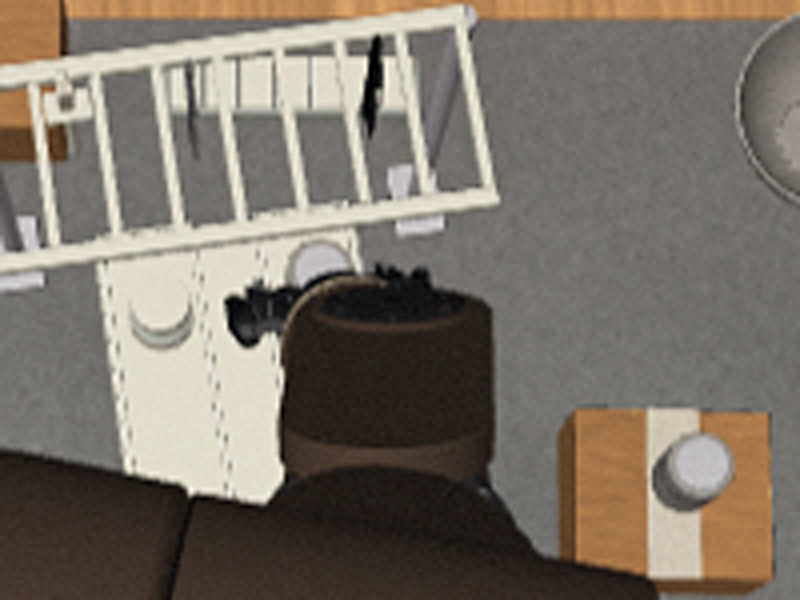

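View pics/scene3.png

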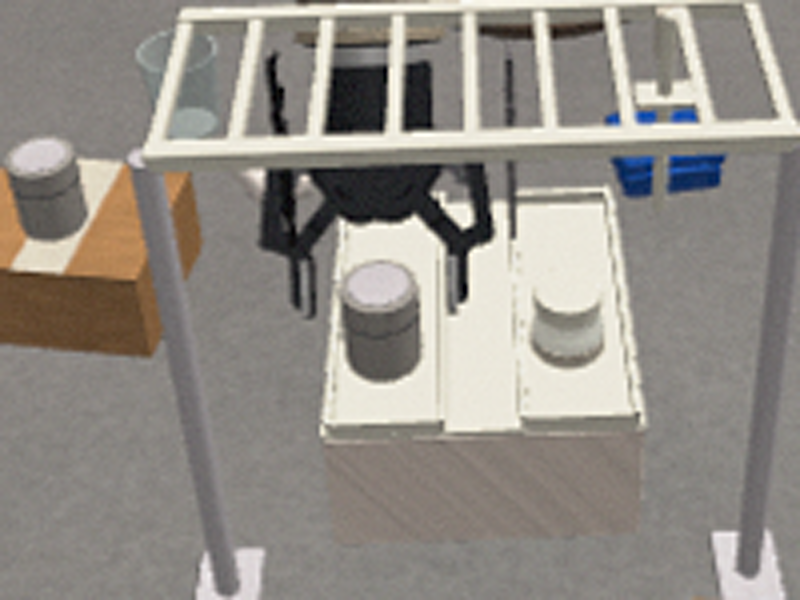

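```bash
python3 - <<'E'
from cell import r
from h import *
np.set_printoptions(precision=4,suppress=True)
s=dict(r.sense()); p=r.camera("scene")
R=Ro.from_euler('xyz',s["tcp_rot"]).as_matrix();t=np.array(s["tool_pos"])
z=lambda P:((proj(p,P)-[150,185])*4)
for d in (.16,.173):
  for sx in (.0425,-.0425): print(d,sx,z([t+R[:,1]*d+R[:,0]*sx]),t+R[:,1]*d+R[:,0]*sx)
print(z([[.6743,-.0357,.145]]),z([t+R[:,1]*.155]))
E
```

```text
0.16 0.0425 [[311.845  317.0311]] [ 0.6787 -0.0769  0.1404]
0.16 -0.0425 [[445.2861 312.1535]] [0.6661 0.0071 0.1401]
0.173 0.0425 [[312.6888 337.1404]] [ 0.6854 -0.076   0.1292]
0.173 -0.0425 [[446.0016 332.2382]] [0.6728 0.0081 0.129 ]
[[376.3713 311.1252]] [[378.3139 306.8507]]
```

arm_command(deltas=[{"jaw": 0.085,"translation": [0.001,0.005,0.009],"roll": 0},{"jaw": 0.085,"translation": [0.001,0.005,0.009],"roll": 0},{"jaw": 0.04,"translation": [0.001,0.005,0.009],"roll": 0},{"jaw": 0.04,"translation": [0.001,0.005,0.009],"roll": 0},{"jaw": 0.04,"translation": [0.001,0.005,0.009],"roll": 0},{"jaw": 0.04,"translation": [0.001,0.005,0.009],"roll": 0},{"jaw": 0.04,"translation": [0.001,0.005,0.009],"roll": 0},{"jaw": 0.04,"translation": [0.001,0.005,0.009],"roll": 0},{"jaw": 0.04,"translation": [0.001,0.005,0.009],"roll": 0}])

```text
time_s: 13.43
tool_pos: [0.6015, -0.0462, 0.2772]
tcp_rot: [-1.025, -0.003, -1.422]
ft_force: [-4.3, -1.4, 5.6]
width: 0.0487
```

```bash
python3 - <<'E'
from cell import r
from h import *
import cv2
np.set_printoptions(precision=4,suppress=True)
s=r.sense(); s=dict(s);print(s['q'],s['tool_pos'],s['tcp_rot'],s['ft_force'],s['width'])
print(go(s,(.042,-.0655,.145)),go(s,(-.08,-.06,.145)))
for n in ("scene",):
    p=r.camera(n); c=(215,80,415,230) if n=="top" else (150,185,350,335)
    cv2.imwrite(f"pics/{n}4.png",cv2.resize(p["image"][c[1]:c[3],c[0]:c[2],::-1],(800,600),interpolation=cv2.INTER_CUBIC))
E
```

```text
[-0.1815  0.5081  2.0653  1.3044  0.1725 -0.016 ] [ 0.6015 -0.0462  0.2772] [-1.0249 -0.0031 -1.4224] [-4.2888 -1.4125  5.6264] 0.04874039301792405
(array([ 0.    , -0.0037, -0.0055]), array([-0.0066, -0.001 ,  0.0003])) (array([-0.006 , -0.067 , -0.1098]), array([-0.1281, -0.013 ,  0.0003]))
```

View pics/scene4.png

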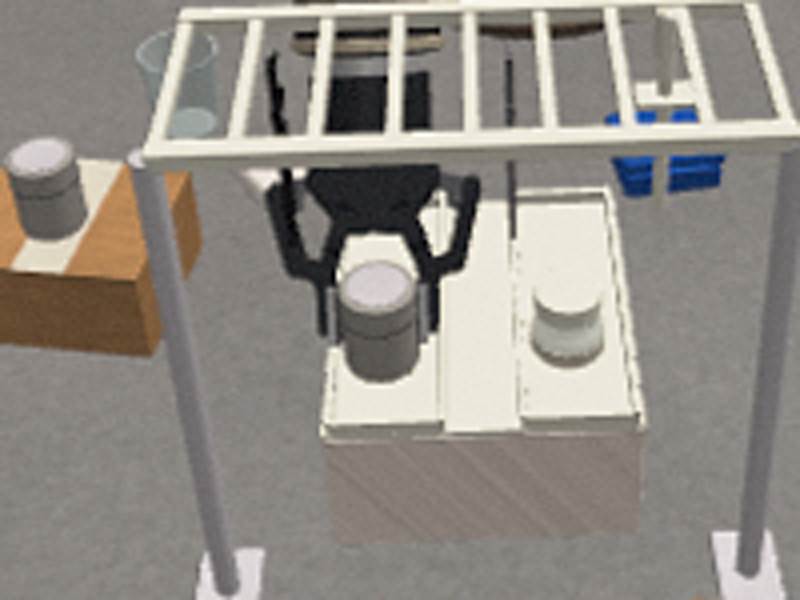

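arm_command(deltas=[{"jaw": 0.04,"translation": [0,-0.004,-0.005],"roll": 0},{"jaw": 0.04,"translation": [-0.001,-0.01,-0.015],"roll": 0},{"jaw": 0.04,"translation": [-0.001,-0.017,-0.027],"roll": 0},{"jaw": 0.04,"translation": [-0.002,-0.025,-0.04],"roll": 0},{"jaw": 0.04,"translation": [-0.002,-0.033,-0.053],"roll": 0},{"jaw": 0.04,"translation": [-0.003,-0.041,-0.066],"roll": 0},{"jaw": 0.04,"translation": [-0.003,-0.047,-0.076],"roll": 0},{"jaw": 0.04,"translation": [-0.003,-0.052,-0.084],"roll": 0},{"jaw": 0.04,"translation": [-0.003,-0.056,-0.091],"roll": 0},{"jaw": 0.04,"translation": [-0.003,-0.058,-0.094],"roll": 0},{"jaw": 0.04,"translation": [-0.003,-0.058,-0.094],"roll": 0}])

```text
time_s: 14.4
tool_pos: [0.4913, -0.0596, 0.2777]
tcp_rot: [-1.026, -0.003, -1.423]
ft_force: [0.5, -0.1, -0.8]
width: 0.0487
```

```bash
python3 - <<'E'
from cell import r
from h import *
from ov import overlay
import cv2
np.set_printoptions(precision=4,suppress=True)
s=r.sense(); s=dict(s);print(s['q'],s['tool_pos'],s['tcp_rot'],s['ft_force'],s['width'])
print(go(s,(-.08,-.06,.145)))
p=r.camera("scene"); G=tray2w(T0,[(-.07,-.062,.105)])[0]
print([(d['p'],d['extent']) for d in r.find_in(p,"tin_old")])
overlay(p,T0,[(*G,.025,.062)],"pics/scene5.png",(150,185,350,335))
E
```

```text
[-0.2649  0.4113  2.298   1.9152  0.2202 -0.712 ] [ 0.4913 -0.0596  0.2777] [-1.0259 -0.003  -1.4229] [ 0.511  -0.0685 -0.7664] 0.04865444264504573
(array([-0.003, -0.009, -0.015]), array([-0.0178,  0.0004, -0.0001]))
[(0.82, [246.6, 238.4, 19.2, 25.2])]
```

View pics/scene5.png

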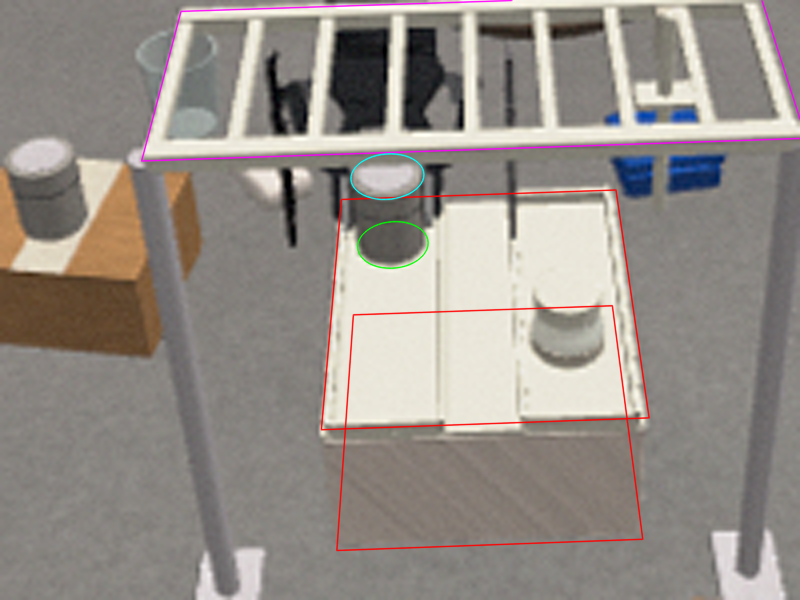

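arm_command(deltas=[{"jaw": 0.04,"translation": [-0.001,-0.002,-0.003],"roll": 0},{"jaw": 0.04,"translation": [-0.001,-0.0035,-0.005],"roll": 0},{"jaw": 0.04,"translation": [-0.001,-0.0045,-0.0075],"roll": 0},{"jaw": 0.04,"translation": [-0.001,-0.0045,-0.0075],"roll": 0}])

```text
time_s: 14.83
tool_pos: [0.4827, -0.0598, 0.2776]
tcp_rot: [-1.026, -0.003, -1.422]
ft_force: [0.5, 0.3, -1.0]
width: 0.0489
```

arm_command(deltas=[{"jaw": 0.04,"translation": [0,-0.0008,-0.0013],"roll": 0},{"jaw": 0.04,"translation": [0,-0.0008,-0.0013],"roll": 0}])

```text
time_s: 15.0
tool_pos: [0.4816, -0.0601, 0.2777]
tcp_rot: [-1.025, -0.003, -1.422]
ft_force: [-1.4, 0.1, -1.2]
width: 0.0487
```

arm_command(deltas=[{"jaw": 0.04,"translation": [0,-0.0008,-0.0013],"roll": 0},{"jaw": 0.04,"translation": [0,-0.0008,-0.0013],"roll": 0}])

```text
time_s: 15.17
tool_pos: [0.48, -0.0603, 0.2777]
tcp_rot: [-1.025, -0.003, -1.422]
ft_force: [0.3, 0.5, -1.7]
width: 0.0492
```

arm_command(deltas=[{"jaw": 0.04,"translation": [0,-0.0008,-0.0013],"roll": 0},{"jaw": 0.04,"translation": [0,-0.0008,-0.0013],"roll": 0}])

```text
time_s: 15.33
tool_pos: [0.4786, -0.0605, 0.2778]
tcp_rot: [-1.025, -0.003, -1.422]
ft_force: [0.8, 0.9, -1.1]
width: 0.049
```

```bash
python3 - <<'E'
from cell import r
from h import *
from ov import overlay
np.set_printoptions(precision=4,suppress=True)
s=dict(r.sense());print(s['tool_pos'],s['ft_force'],s['width'])
print(go(s,(-.08,-.06,.145)))
p=r.camera("scene"); G=tray2w(T0,[(-.08,-.062,.105)])[0]
overlay(p,T0,[(*G,.025,.062)],"pics/scene6.png",(200,205,300,280),8)
E
```

```text
[ 0.4786 -0.0605  0.2778] [ 0.7882  0.8697 -1.1072] 0.049003758353077305
(array([-0.0021, -0.0023, -0.0044]), array([-0.0052,  0.0013, -0.0003]))
```

View pics/scene6.png

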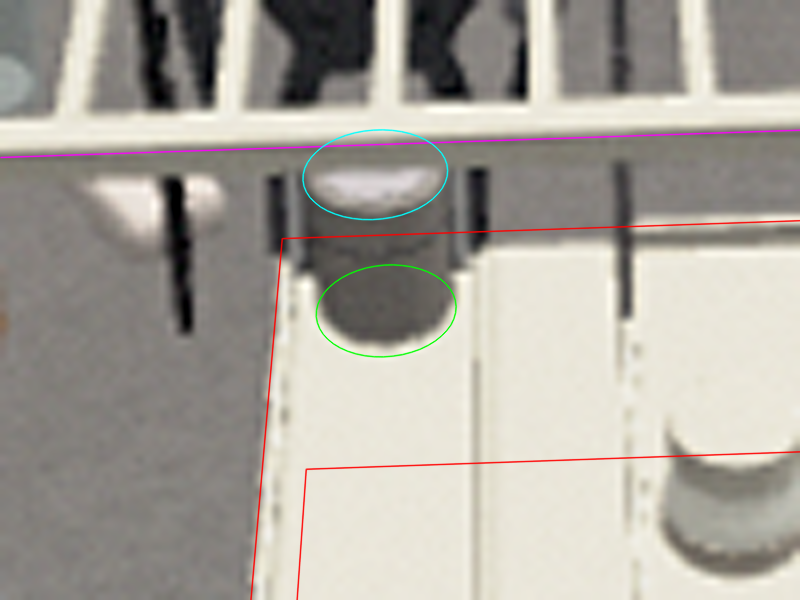

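arm_command(deltas=[{"jaw": 0.04,"translation": [0,-0.0008,-0.0013],"roll": 0},{"jaw": 0.04,"translation": [0,-0.0008,-0.0013],"roll": 0}])

```text
time_s: 15.55
tool_pos: [0.4778, -0.0607, 0.2781]
tcp_rot: [-1.023, -0.003, -1.422]
ft_force: [6.7, 1.4, -5.0]
width: 0.0488
```

arm_command(deltas=[{"jaw": 0.04,"translation": [0,-0.0008,-0.0013],"roll": 0},{"jaw": 0.04,"translation": [0,-0.0008,-0.0013],"roll": 0}])

```text
time_s: 15.72
tool_pos: [0.4768, -0.061, 0.2784]
tcp_rot: [-1.022, -0.003, -1.422]
ft_force: [8.7, 2.9, -0.2]
width: 0.0487
```

arm_command(deltas=[{"jaw": 0.04,"translation": [0,-0.0008,-0.0013],"roll": 0},{"jaw": 0.04,"translation": [0,-0.0008,-0.0013],"roll": 0}])

```text
time_s: 15.88
tool_pos: [0.4757, -0.0612, 0.2787]
tcp_rot: [-1.021, -0.003, -1.422]
ft_force: [10.4, 2.9, 0.4]
width: 0.0489
```

arm_command(deltas=[{"jaw": 0.04,"translation": [0,0.0015,0.001],"roll": 0},{"jaw": 0.04,"translation": [0,0.0015,0.001],"roll": 0},{"jaw": 0.06,"translation": [0,0.0015,0.001],"roll": 0},{"jaw": 0.085,"translation": [0,0.0015,0.001],"roll": 0},{"jaw": 0.085,"translation": [0,0.0015,0.001],"roll": 0},{"jaw": 0.085,"translation": [0,0.0015,0.001],"roll": 0},{"jaw": 0.085,"translation": [0,0.0015,0.001],"roll": 0}])

```text
time_s: 16.47
tool_pos: [0.4756, -0.0609, 0.2769]
tcp_rot: [-1.025, -0.003, -1.422]
ft_force: [-0.2, -0.0, -0.5]
width: 0.085
```

```bash
python3 - <<'E'
from cell import r
from h import *
from ov import overlay
np.set_printoptions(precision=4,suppress=True)
s=dict(r.sense());print(s['tool_pos'],s['ft_force'],s['width'])
print(go(s,(-.08,-.06,.145)))
p=r.camera("scene"); G=tray2w(T0,[(-.083,-.062,.105)])[0]
overlay(p,T0,[(*G,.025,.062)],"pics/scene7.png",(200,205,300,280),8)
E
```

```text
[ 0.4756 -0.0609  0.2769] [-0.1642 -0.0346 -0.5362] 0.08498769211294566
(array([-0.002 , -0.0015, -0.0013]), array([-0.0022,  0.0017,  0.0006]))
```

View pics/scene7.png

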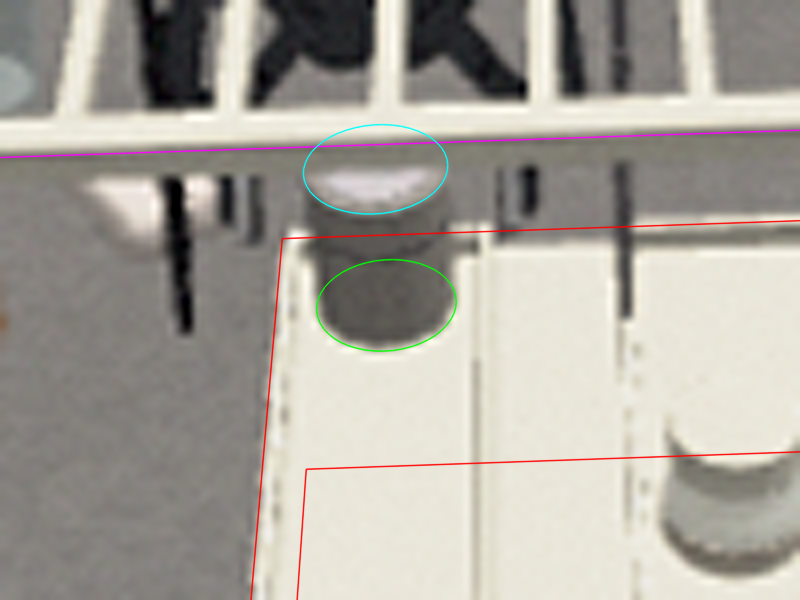

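arm_command(deltas=[{"jaw": 0.085,"translation": [0,-0.02,0],"roll": 0},{"jaw": 0.085,"translation": [0,-0.05,0],"roll": 0},{"jaw": 0.085,"translation": [0,-0.08,0],"roll": 0},{"jaw": 0.085,"translation": [0,-0.11,0],"roll": 0},{"jaw": 0.085,"translation": [0,-0.14,0],"roll": 0},{"jaw": 0.085,"translation": [0,-0.16,0],"roll": 0},{"jaw": 0.085,"translation": [0,-0.16,0],"roll": 0}])

```text
time_s: 17.1
tool_pos: [0.3984, -0.0716, 0.4072]
tcp_rot: [-1.024, -0.0, -1.42]
ft_force: [0.5, 1.3, 0.6]
width: 0.0853
```

```bash
python3 - <<'E'
from cell import r
from h import *
from ov import overlay
import cv2
np.set_printoptions(precision=4,suppress=True)
s=dict(r.sense());print(s['q'],s['tool_pos'],s['tcp_rot'],s['ft_force'])
sc=r.camera("scene");tp=r.camera("top")
def sil(p,n):
    d=r.silhouettes(p,n)[:2]; print(n,[(round(float(x["p"]),2),np.round(x["extent"],1)) for x in d]); return d[0]["extent"]
for n,zz,x0 in [("tin_old",.105,[.55,-.05]),("tin_new",.08,[.53,-.31])]:
    print(n,*fitcyl([(sc,sil(sc,n)),(tp,sil(tp,n))],zz,.025,.062,x0))
cy=[(*tray2w(T0,[(-.083,-.062,.105)])[0],.025,.062),(.533,-.3165,.08,.025,.062)]
overlay(tp,T0,cy,"pics/top8.png",(215,80,415,230));overlay(sc,T0,cy,"pics/scene8.png",(150,185,350,335))
for G in [(.533-.10,-.3165-.015,.22),(.54,-.3155,.125)]: print(go(s,G,False))
E
```

```text
[-0.3839  0.0273  2.3295  0.7448  0.4012  0.3987] [ 0.3984 -0.0716  0.4072] [-1.0241 -0.0002 -1.4202] [0.4933 1.3462 0.6327]
tin_old [(0.83, array([246.4, 237.9,  19.1,  26.1]))]
tin_old [(0.58, array([302.5, 189.8,  18.7,  19.4]))]
tin_old [ 0.5566 -0.0541] [-1.263  -2.3817 -1.4439 -1.3753]
tin_new [(0.83, array([160.1, 231.4,  20.2,  24.8]))]
tin_new [(0.68, array([390.6, 198.1,  18.7,  16.3]))]
tin_new [ 0.5317 -0.3195] [-0.9478  0.1183 -0.9098  0.4685]
(array([ 0.2621,  0.0025, -0.1014]), array([-0.045 , -0.2719, -0.0548]))
(array([ 0.2623,  0.1399, -0.0584]), array([ 0.062 , -0.2559, -0.1498]))
```

View pics/top8.png

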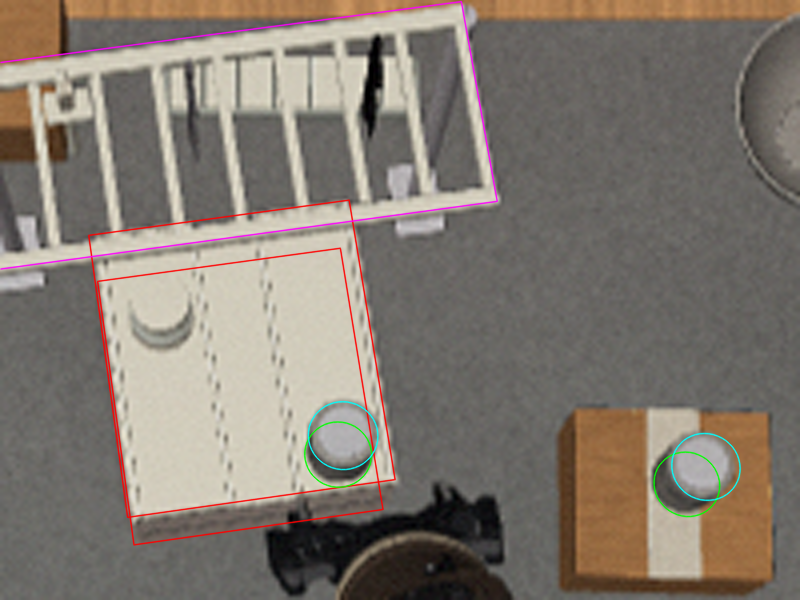

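View pics/scene8.png

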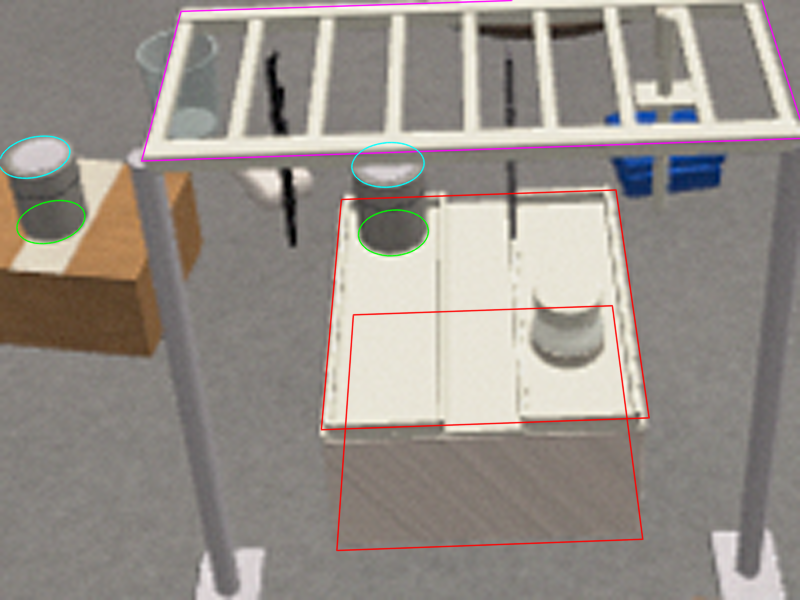

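arm_command(deltas=[{"jaw": 0.085,"translation": [0.03,0,-0.01],"roll": 0},{"jaw": 0.085,"translation": [0.07,0,-0.025],"roll": 0},{"jaw": 0.085,"translation": [0.105,0,-0.04],"roll": 0},{"jaw": 0.085,"translation": [0.14,0,-0.055],"roll": 0},{"jaw": 0.085,"translation": [0.175,0,-0.07],"roll": 0},{"jaw": 0.085,"translation": [0.21,0,-0.08],"roll": 0},{"jaw": 0.085,"translation": [0.24,0,-0.09],"roll": 0},{"jaw": 0.085,"translation": [0.26,0,-0.1],"roll": 0},{"jaw": 0.085,"translation": [0.26,0,-0.1],"roll": 0},{"jaw": 0.085,"translation": [0.26,0,-0.1],"roll": 0}])

```text
time_s: 18.23
tool_pos: [0.3539, -0.3424, 0.353]
tcp_rot: [-1.022, 0.003, -1.422]
ft_force: [-0.0, 0.8, -0.2]
width: 0.0848
```

```bash
python3 - <<'E'
from cell import r
from h import *
from ov import overlay
np.set_printoptions(precision=4,suppress=True)
s=dict(r.sense());print(s['q'],s['tool_pos'],s['tcp_rot'],s['ft_force'])
p=r.camera("scene")
overlay(p,T0,[(.533,-.314,.08,.025,.062)],"pics/scene9.png",(110,130,310,280))
p=r.camera("top")
overlay(p,T0,[(.533,-.314,.08,.025,.062)],"pics/top9.png",(255,120,455,270))
for G in [(.519,-.316,.135),(.539,-.313,.127)]: print(go(s,G,False))
E
```

```text
[-1.0277  0.3061  2.1487  0.8944  0.668  -0.3206] [ 0.3539 -0.3424  0.353 ] [-1.0216  0.003  -1.4216] [-0.0003  0.7748 -0.1648]
(array([-0.0009,  0.1182,  0.0288]), array([ 0.0851,  0.0139, -0.0858]))
(array([-0.0009,  0.1356,  0.0418]), array([ 0.1051,  0.0169, -0.0938]))
```

View pics/scene9.png

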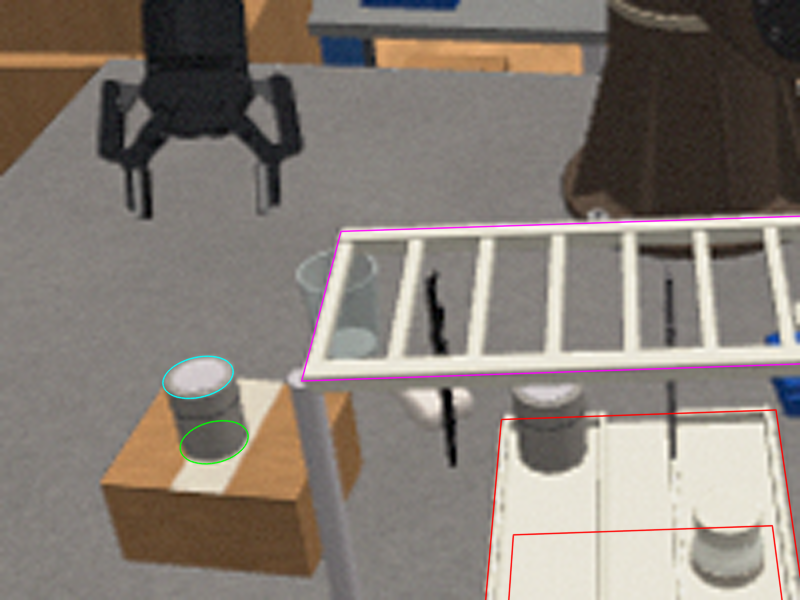

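View pics/top9.png

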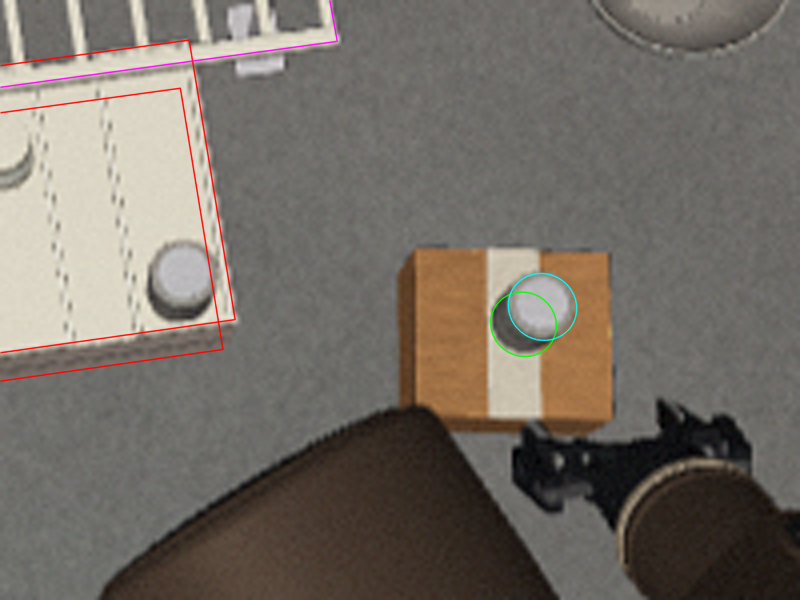

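arm_command(deltas=[{"jaw": 0.085,"translation": [-0.001,0.03,0.007],"roll": 0},{"jaw": 0.085,"translation": [-0.001,0.06,0.014],"roll": 0},{"jaw": 0.085,"translation": [-0.001,0.085,0.021],"roll": 0},{"jaw": 0.085,"translation": [-0.001,0.105,0.026],"roll": 0},{"jaw": 0.085,"translation": [-0.001,0.118,0.029],"roll": 0},{"jaw": 0.085,"translation": [-0.001,0.127,0.035],"roll": 0},{"jaw": 0.085,"translation": [-0.001,0.136,0.042],"roll": 0},{"jaw": 0.085,"translation": [-0.001,0.136,0.042],"roll": 0},{"jaw": 0.085,"translation": [-0.001,0.136,0.042],"roll": 0}])

```text
time_s: 19.08
tool_pos: [0.4599, -0.3238, 0.2613]
tcp_rot: [-1.021, -0.0, -1.418]
ft_force: [-0.8, 0.4, -0.3]
width: 0.0851
```

```bash
python3 - <<'E'
from cell import r
from h import *
from ov import overlay
np.set_printoptions(precision=4,suppress=True)
s=dict(r.sense());print(s['q'],s['tool_pos'],s['tcp_rot'],s['ft_force'])
p=r.camera("scene")
overlay(p,T0,[],"pics/scene10.png",(110,185,210,260),8)
print(go(s,(.539,-.313,.127),False))
E
```

```text
[-0.8211  0.5279  2.0971  1.2055  0.4807 -0.4903] [ 0.4599 -0.3238  0.2613] [-1.0208 -0.0005 -1.4184] [-0.7815  0.4135 -0.3293]
(array([ 0.0012,  0.0012, -0.0022]), array([-0.001 , -0.0014, -0.0022]))
```

View pics/scene10.png

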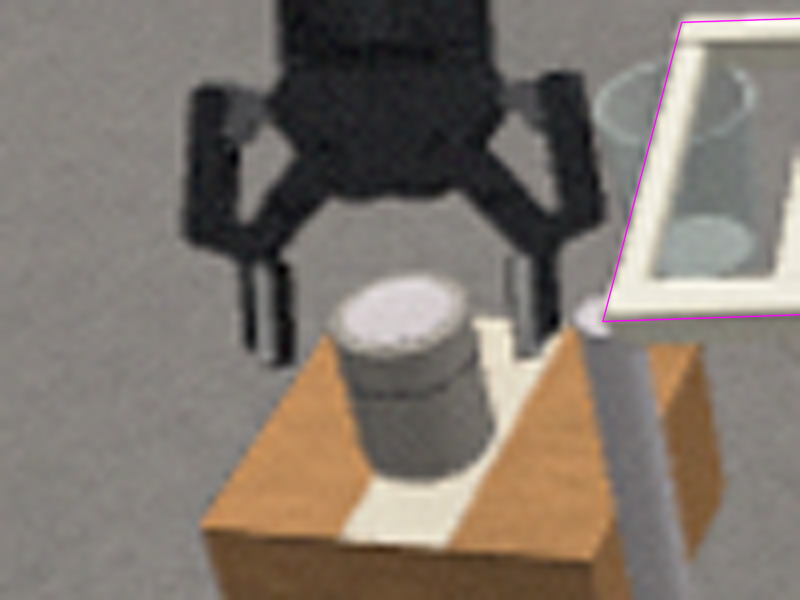

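arm_command(deltas=[{"jaw": 0.04,"translation": [0,0.001,-0.001],"roll": 0},{"jaw": 0.04,"translation": [0,0.001,-0.001],"roll": 0},{"jaw": 0.04,"translation": [0,0.001,-0.001],"roll": 0},{"jaw": 0.04,"translation": [0,0.001,-0.001],"roll": 0},{"jaw": 0.04,"translation": [0,0.001,-0.001],"roll": 0},{"jaw": 0.04,"translation": [0,0.001,-0.001],"roll": 0},{"jaw": 0.04,"translation": [0,0.001,-0.001],"roll": 0}])

```text
time_s: 19.72
tool_pos: [0.4589, -0.3247, 0.2602]
tcp_rot: [-1.02, -0.001, -1.42]
ft_force: [-2.4, 0.3, 7.5]
width: 0.0487
```

```bash
python3 - <<'E'
from cell import r
from h import *
from ov import overlay
np.set_printoptions(precision=4,suppress=True)
s=dict(r.sense());print(s['q'],s['tool_pos'],s['tcp_rot'],s['ft_force'],s['width'])
p=r.camera("scene")
overlay(p,T0,[(.533,-.314,.08,.025,.062)],"pics/scene11.png",(110,185,210,260),8)
print(go(s,(.539,-.313,.127),False))
E
```

```text
[-0.8237  0.5298  2.0986  1.2119  0.48   -0.4982] [ 0.4589 -0.3247  0.2602] [-1.0205 -0.0007 -1.4202] [-2.4064  0.3109  7.4667] 0.04870394373081811
(array([ 0.0004,  0.0009, -0.0006]), array([-0.    , -0.0004, -0.0011]))
```

View pics/scene11.png

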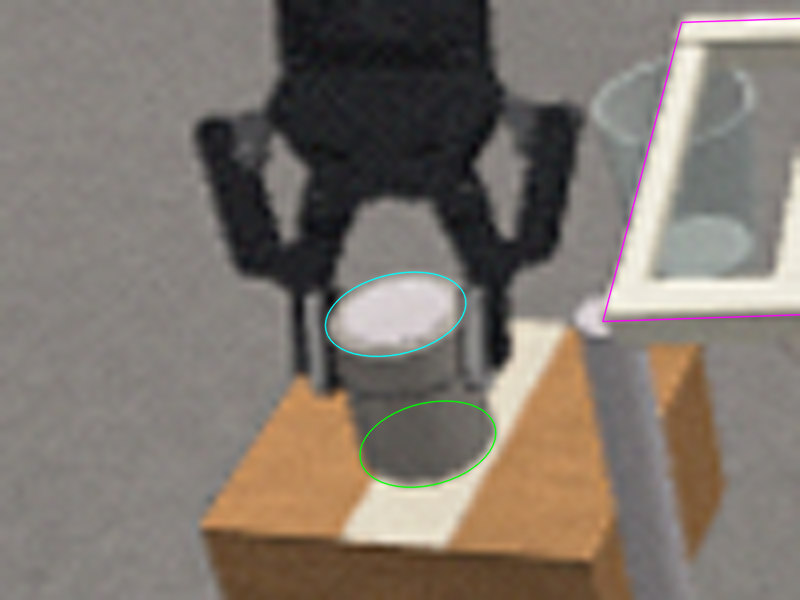

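```bash
python3 - <<'E'
from cell import r
from h import *
np.set_printoptions(precision=4,suppress=True)
s=dict(r.sense())
print(go(s,(.52,-.316,.25),False))
for z in(.25,.16): print(go(s,(-.020,-.061,z)))
print(tray2w(T0,[(-.083,-.062,.105),(-.026,-.061,.105)]))
E
```

```text
(array([ 0.0006, -0.114 ,  0.0473]), array([-0.0191, -0.0034,  0.1219]))
(array([-0.2583, -0.0447,  0.1606]), array([0.0735, 0.2725, 0.1219]))
(array([-0.2583,  0.032 ,  0.1135]), array([0.0735, 0.2725, 0.0319]))
[[ 0.5503 -0.0501  0.105 ]
 [ 0.6066 -0.041   0.105 ]]
```

arm_command(deltas=[{"jaw": 0.04,"translation": [0,-0.01,0.006],"roll": 0},{"jaw": 0.04,"translation": [0,-0.025,0.012],"roll": 0},{"jaw": 0.04,"translation": [0,-0.045,0.02],"roll": 0},{"jaw": 0.04,"translation": [0,-0.07,0.03],"roll": 0},{"jaw": 0.04,"translation": [0,-0.095,0.04],"roll": 0},{"jaw": 0.04,"translation": [0,-0.114,0.047],"roll": 0},{"jaw": 0.04,"translation": [-0.015,-0.114,0.05],"roll": 0},{"jaw": 0.04,"translation": [-0.04,-0.107,0.06],"roll": 0},{"jaw": 0.04,"translation": [-0.065,-0.1,0.07],"roll": 0},{"jaw": 0.04,"translation": [-0.09,-0.092,0.082],"roll": 0},{"jaw": 0.04,"translation": [-0.115,-0.085,0.095],"roll": 0},{"jaw": 0.04,"translation": [-0.14,-0.077,0.107],"roll": 0},{"jaw": 0.04,"translation": [-0.165,-0.07,0.118],"roll": 0},{"jaw": 0.04,"translation": [-0.19,-0.063,0.13],"roll": 0},{"jaw": 0.04,"translation": [-0.215,-0.056,0.142],"roll": 0},{"jaw": 0.04,"translation": [-0.235,-0.05,0.152],"roll": 0},{"jaw": 0.04,"translation": [-0.25,-0.046,0.158],"roll": 0},{"jaw": 0.04,"translation": [-0.258,-0.045,0.161],"roll": 0},{"jaw": 0.04,"translation": [-0.258,-0.045,0.161],"roll": 0},{"jaw": 0.04,"translation": [-0.258,-0.045,0.161],"roll": 0}])

```text
time_s: 21.43
tool_pos: [0.5323, -0.0516, 0.3816]
tcp_rot: [-1.022, 0.0, -1.418]
ft_force: [-1.0, 0.4, -1.0]
width: 0.049
```

```bash
python3 - <<'E'
from cell import r
from h import *
from ov import overlay
np.set_printoptions(precision=4,suppress=True)
s=dict(r.sense());print(s['q'],s['tool_pos'],s['tcp_rot'],s['ft_force'],s['width'])
R=Ro.from_euler('xyz',s["tcp_rot"]).as_matrix(); g=np.array(s["tool_pos"])+.155*R[:,1]
f=np.array([np.cos(.1437),np.sin(.1437),0])
b=g-.006*f-[0,0,.048]; print("base est",b)
cy=[(.5503,-.0501,.105,.025,.062),(*b,.025,.062)]
overlay(r.camera("scene"),T0,cy,"pics/scene12.png",(190,170,310,260),6)
overlay(r.camera("top"),T0,cy,"pics/top12.png",(215,80,415,230))
for z in(.25,.17,.153): print(go(s,(-.020,-.061,z)))
E
```

```text
[-0.225   0.2554  2.1246  0.6802  0.3108  0.5883] [ 0.5323 -0.0516  0.3816] [-1.0219  0.     -1.4183] [-0.9797  0.3708 -0.9581] 0.04896923903445631
base est [ 0.6062 -0.0402  0.2014]
(array([ 0.0009, -0.0004,  0.0005]), array([ 0.0004, -0.0008,  0.0006]))
(array([ 0.0009,  0.0678, -0.0412]), array([ 0.0004, -0.0008, -0.0794]))
(array([ 0.0009,  0.0823, -0.0501]), array([ 0.0004, -0.0008, -0.0964]))
```

View pics/scene12.png

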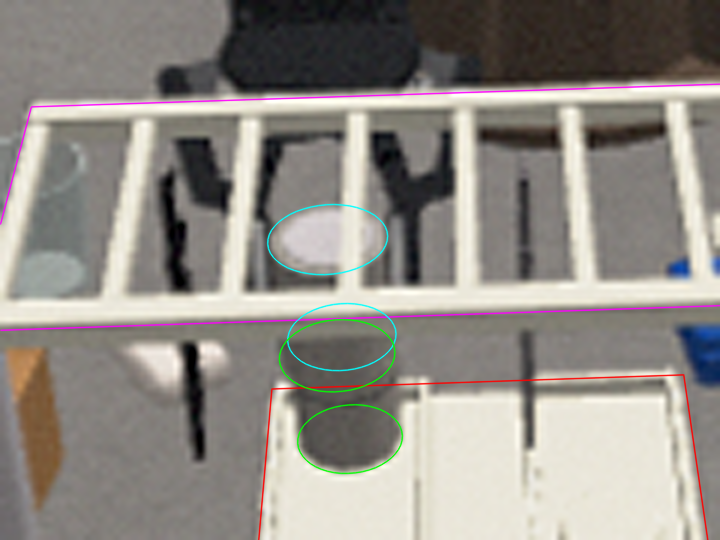

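View pics/top12.png

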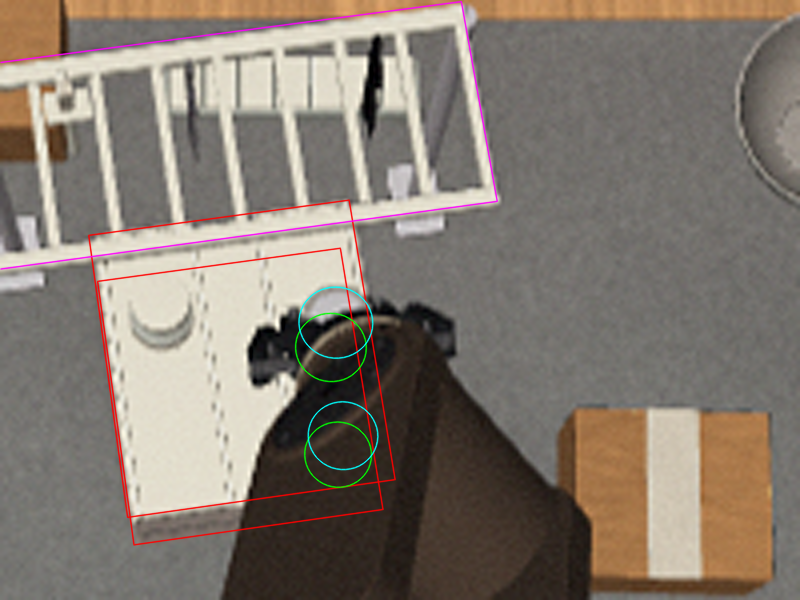

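arm_command(deltas=[{"jaw": 0.04,"translation": [0.001,0.015,-0.01],"roll": 0},{"jaw": 0.04,"translation": [0.001,0.032,-0.02],"roll": 0},{"jaw": 0.04,"translation": [0.001,0.048,-0.03],"roll": 0},{"jaw": 0.04,"translation": [0.001,0.06,-0.038],"roll": 0},{"jaw": 0.04,"translation": [0.001,0.067,-0.043],"roll": 0},{"jaw": 0.04,"translation": [0.001,0.067,-0.043],"roll": 0},{"jaw": 0.04,"translation": [0.001,0.067,-0.043],"roll": 0}])

```text
time_s: 22.12
tool_pos: [0.5309, -0.0541, 0.3021]
tcp_rot: [-1.022, 0.001, -1.421]
ft_force: [-0.4, -0.4, -0.3]
width: 0.0487
```

```bash
python3 - <<'E'
from cell import r
from h import *
from ov import overlay
np.set_printoptions(precision=4,suppress=True)
s=dict(r.sense());print(s['q'],s['tool_pos'],s['tcp_rot'],s['ft_force'],s['width'])
R=Ro.from_euler('xyz',s["tcp_rot"]).as_matrix(); g=np.array(s["tool_pos"])+.155*R[:,1]
f=np.array([np.cos(.1437),np.sin(.1437),0])
b=g-.006*f-[0,0,.048]; print("base est",b)
cy=[(.5503,-.0501,.105,.025,.062),(*b,.025,.062)]
overlay(r.camera("scene"),T0,cy,"pics/scene13.png",(190,190,310,280),6)
for z in(.153,): print(go(s,(-.0215,-.061,z)))
E
```

```text
[-0.2308  0.3959  2.1997  1.4193  0.1975 -0.1739] [ 0.5309 -0.0541  0.3021] [-1.0225  0.0007 -1.4214] [-0.3899 -0.42   -0.3018] 0.04866517401563209
base est [ 0.6049 -0.0429  0.1218]
(array([-0.0016,  0.0146, -0.0083]), array([ 0.0002,  0.0017, -0.0168]))
```

View pics/scene13.png

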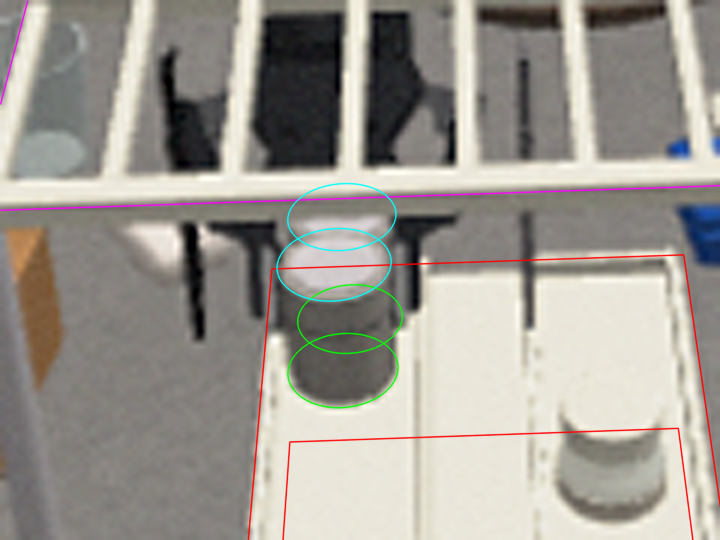

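arm_command(deltas=[{"jaw": 0.04,"translation": [-0.0005,0.004,-0.0023],"roll": 0},{"jaw": 0.04,"translation": [-0.001,0.008,-0.0046],"roll": 0},{"jaw": 0.04,"translation": [-0.0015,0.011,-0.0063],"roll": 0},{"jaw": 0.04,"translation": [-0.0015,0.012,-0.007],"roll": 0},{"jaw": 0.04,"translation": [-0.0015,0.012,-0.007],"roll": 0}])

```text
time_s: 22.58
tool_pos: [0.5315, -0.0521, 0.2892]
tcp_rot: [-1.02, -0.0, -1.42]
ft_force: [-0.4, 0.5, -0.6]
width: 0.0485
```

arm_command(deltas=[{"jaw": 0.04,"translation": [0,0.0009,-0.0005],"roll": 0},{"jaw": 0.04,"translation": [0,0.0009,-0.0005],"roll": 0}])

```text
time_s: 22.75
tool_pos: [0.5314, -0.052, 0.288]
tcp_rot: [-1.02, -0.0, -1.42]
ft_force: [-0.4, -0.5, -2.0]
width: 0.0487
```

arm_command(deltas=[{"jaw": 0.04,"translation": [0,0.0009,-0.0005],"roll": 0},{"jaw": 0.04,"translation": [0,0.0009,-0.0005],"roll": 0}])

```text
time_s: 22.92
tool_pos: [0.5314, -0.0519, 0.2866]
tcp_rot: [-1.021, -0.0, -1.42]
ft_force: [0.3, -0.1, -1.9]
width: 0.0485
```

arm_command(deltas=[{"jaw": 0.04,"translation": [0,0.0006,-0.0004],"roll": 0},{"jaw": 0.04,"translation": [0,0.0006,-0.0004],"roll": 0}])

```text
time_s: 23.08
tool_pos: [0.5313, -0.0519, 0.2857]
tcp_rot: [-1.021, -0.0, -1.42]
ft_force: [0.8, 0.9, -1.2]
width: 0.0488
```

arm_command(deltas=[{"jaw": 0.04,"translation": [0,0.0006,-0.0004],"roll": 0},{"jaw": 0.04,"translation": [0,0.0006,-0.0004],"roll": 0}])

```text
time_s: 23.25
tool_pos: [0.5314, -0.0519, 0.2852]
tcp_rot: [-1.021, -0.0, -1.419]
ft_force: [-0.3, -0.4, 2.3]
width: 0.0488
```

arm_command(deltas=[{"jaw": 0.054,"translation": [0,0,0],"roll": 0},{"jaw": 0.06,"translation": [0,0,0],"roll": 0},{"jaw": 0.07,"translation": [0,0,0],"roll": 0},{"jaw": 0.085,"translation": [0,0,0],"roll": 0},{"jaw": 0.085,"translation": [0,0,0],"roll": 0},{"jaw": 0.085,"translation": [0,0,0],"roll": 0}])

```text
time_s: 23.75
tool_pos: [0.5313, -0.0519, 0.2851]
tcp_rot: [-1.021, -0.0, -1.42]
ft_force: [0.1, -0.7, 0.3]
width: 0.0849
```

```bash
python3 - <<'E'
from cell import r
from h import *
from ov import overlay
np.set_printoptions(precision=4,suppress=True)
s=dict(r.sense());print(s['tool_pos'],s['tcp_rot'],s['ft_force'],s['width'])
cy=[(.5503,-.0501,.105,.025,.062),(.605,-.0415,.105,.025,.062)]
overlay(r.camera("scene"),T0,cy,"pics/scene14.png",(190,190,310,280),6)
E
```

```text
[ 0.5313 -0.0519  0.2851] [-1.0212 -0.0002 -1.4196] [ 0.1138 -0.6717  0.3382] 0.0848664262918097
```

View pics/scene14.png

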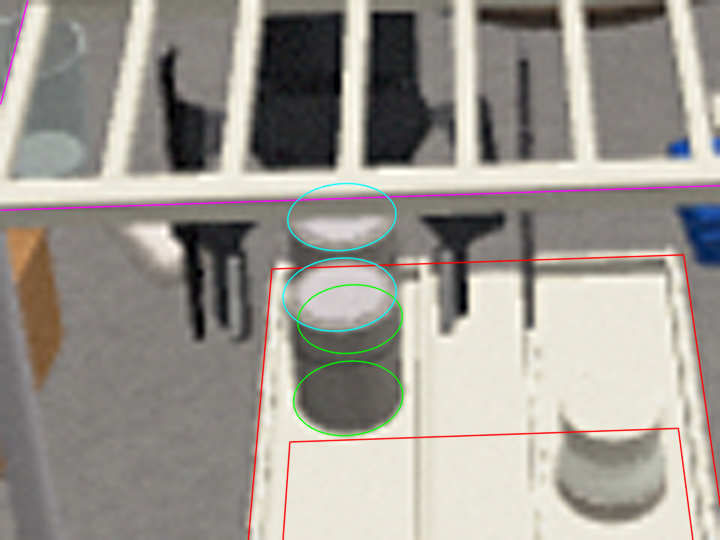

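Both tins stand upright as predicted. I'll retreat along the tool axis.

arm_command(deltas=[{"jaw": 0.085,"translation": [0,-0.01,0],"roll": 0},{"jaw": 0.085,"translation": [0,-0.03,0],"roll": 0},{"jaw": 0.085,"translation": [0,-0.06,0],"roll": 0},{"jaw": 0.085,"translation": [0,-0.1,0],"roll": 0},{"jaw": 0.085,"translation": [0,-0.14,0],"roll": 0},{"jaw": 0.085,"translation": [0,-0.18,0],"roll": 0},{"jaw": 0.085,"translation": [0,-0.2,-0.01],"roll": 0},{"jaw": 0.085,"translation": [0,-0.22,-0.04],"roll": 0},{"jaw": 0.085,"translation": [0,-0.22,-0.08],"roll": 0},{"jaw": 0.085,"translation": [0,-0.22,-0.1],"roll": 0},{"jaw": 0.085,"translation": [0,-0.22,-0.1],"roll": 0}])

```text
time_s: 24.72
tool_pos: [0.3292, -0.0811, 0.4186]
tcp_rot: [-1.023, 0.001, -1.42]
ft_force: [-0.1, 0.5, -0.4]
width: 0.0851
```

```bash
python3 - <<'E'
from cell import r
from h import *
from ov import overlay
np.set_printoptions(precision=4,suppress=True)
s=dict(r.sense());print(s['time_s'],s['tool_pos'],s['ft_force'],s['width'])
cy=[(.5503,-.0501,.105,.025,.062),(.605,-.0415,.105,.025,.062)]
overlay(r.camera("scene"),T0,cy,"pics/scene15.png",(150,185,350,335))
overlay(r.camera("top"),T0,cy,"pics/top15.png",(215,80,415,230))
E
```

```text
24.7167 [ 0.3292 -0.0811  0.4186] [-0.0755  0.4528 -0.3623] 0.08510123723655891
```

View pics/scene15.png

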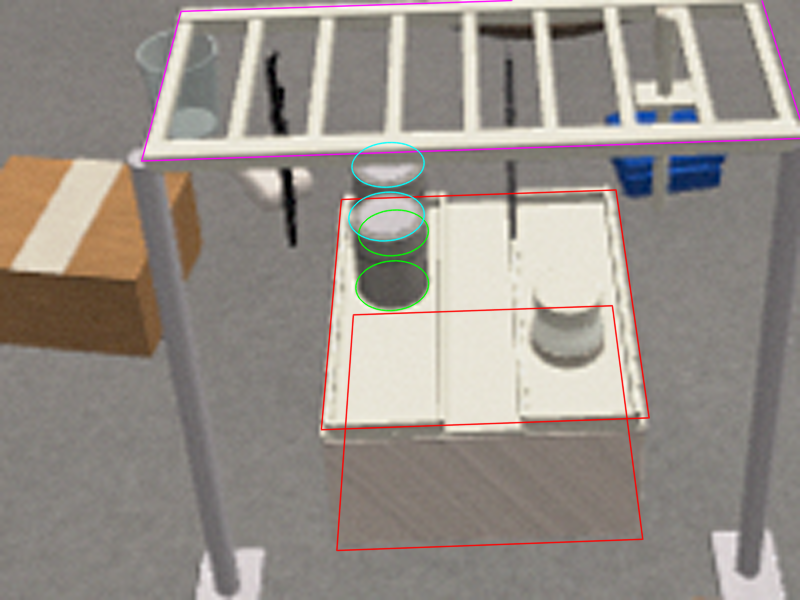

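View pics/top15.png

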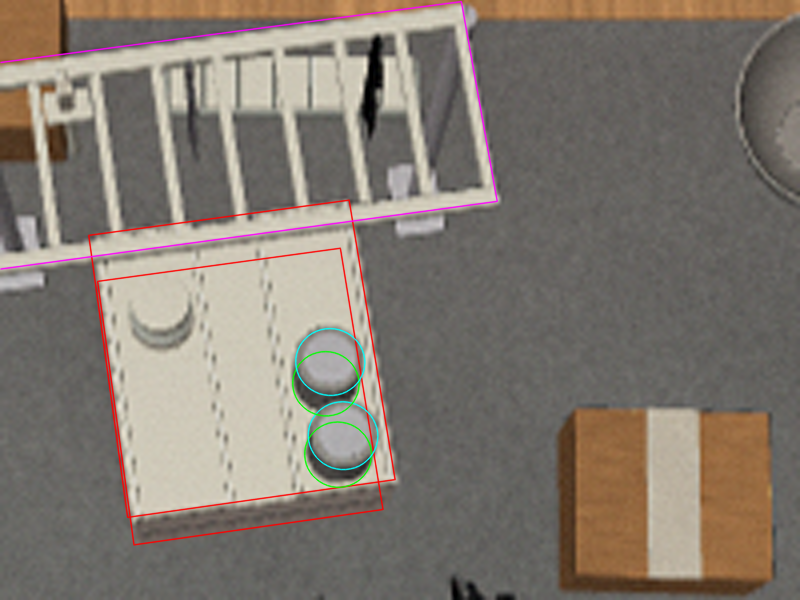

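```bash
python3 - <<'E'
from cell import r
print(r.job_done())
E
```

```text
the job is handed in; nothing more can be done
None
```

The tray is restocked and the job was handed in at about 25 s of the 64 s allowed; the hand-in reports no verdict.

- **Leaning the gripper:** the interface has no tilt command. I got a lean of about 0.55 rad by repeatedly commanding poses just out of reach, and kept it for the rest of the job.
- **Old tin:** I reached under the rack, gripped the tin and drew it forward. It came up against the front lip at about 7–10 N, and I released it there upright.
- **New tin:** I took it from the carton, lowered it until the floor contact showed at about 2 N, then released it and backed the arm away.

**Last checks:**
- Both camera views show the two tins upright in the right lane, with a gap of roughly 5 mm between them.
- The jar is where it was, and the gripper was clear and touching nothing.
- The cup, soap and denture case look unmoved where they show in the pictures. I did not check the pill tin or hairbrush again at the end.

**Disagreements:**
- My image fit of the tray seems to sit about 3–4 mm too far back, judged against the lip contact. I went by the contact force there.
- The networks' own tin positions differed from the overlays by a few millimetres.

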